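# Swap the gauge at the back of the rack

## Robot

A 6-joint arm with a two-finger parallel gripper is mounted at the origin on the work surface. World frame = base frame: x ahead of the robot, y to its left, z up, the work surface at z = 0. Lengths are in m, angles in rad, forces in N, time in s.
With the tool pointing down it reaches from about 0.375 to 0.75 m from the base axis. Payload 9 kg.
Tool frame: the origin (TCP) lies on the centre line of the jaws, within the pads' length; the fingertips stand 14 mm ahead of it and the grasp point (between the pads) lies 5 mm behind it; z points along the fingers, y is the line along which they close (so a half turn about z gives the same grasp; the last joint's range is limited). The gripper opens to 85 mm and grips with 20 to 120 N. Pads are 22 mm wide; open, the fingers measure 114 mm over their backs; the gripper's body (76 mm by 85 mm) begins 54 mm behind the grasp point. The pads swing forward as they close: fully open they stand 13 mm farther back than shut.
Start: joints at [-1.331, 0.104, 0.097, 1.564, 0, 1.353], TCP at [0.265, -0.538, 0.21] pointing down, gripper open.
Joint ranges: [-2.99, 2.99], [-0.84, 1.86], [-1.1, 1.16], [-1.84, 2.11], [-1.51, 1.56], [-3.14, 3.14]. Speed limits (rad/s): [2.22, 2.22, 2.57, 3.14, 3.14, 3.14].

## Interface

Orientations are given as a 3x3 rotation matrix whose columns are the frame's x, y, z axes.
In Python, from plant import env gives the robot as it stands.
- The arm moves only by the tool play_rows, never from a script. Its argument "increments" is a list of rows, each an object of numbers: "claw": the opening, from 0 (shut) to 1 (fully open); "dx", "dy", "dz": the shift along the tool's x, y, z in cm; "turn": the turn about the tool's z in degrees. In form: [{"claw": .., "dx": .., "dy": .., "dz": .., "turn": ..}, ...]. A call has 1 to 20 rows; each row shifts and turns the commanded pose from where the row before left it, along the tool's axes as they then stand; what a row does not reach is not made up. A row lasts 1/12 s, in which the tool goes at most 41.7 mm and 7.16 degrees, less where a joint would pass 70% of its speed; a pose out of reach is approached as far as the arm can. A call is refused whole if a number of a shift passes 4.17 or a number of a turn 7.16, either way. A call with a gripper value outside its range is refused whole. The fingers move at their own pace and stop on an object; the grip force is fixed at half the most. Time passes only in rows, so rows that do not move let the fingers close. It gives the time, the measured TCP pose, the force, the opening and the grip force at its end, in the units of the state.
- env.get_state(): the state, without advancing time (a new reading comes with each control period).
- env.camera(name): name is "scene" or "top" or "wrist"; returns a dict with "pixels" (400x640x3 uint8, red, green, blue), "fx", "fy", "cx", "cy" (pixels), "k1" (the pictures are not rectified: a ray, as slopes to the right and down, at radius r is drawn at 1 + k1 r^2 times it, then the intrinsics apply), "R" (3x3) and "t" (3): a world point X has camera coordinates R X + t; the wrist camera has in their place "T_tool_cam" (4x4, takes a point from camera to tool coordinates, whose origin is the TCP and whose axes are the flange's). Camera axes: x right, y down, z forward; pixel columns grow to the right and rows downward; lengths in m; the calibration is good to about 2 mm. A picture is of the moment at which its call begins: read the wrist's pose just before it. There is no depth.
- env.sign_off(): hands the job in; it is judged then, once.
The state is a dict: "time_s": time; "qpos": joint angles; "qd": joint speeds; "tau": joint torques, N m; "eef_pos": TCP position; "eef_rot": TCP orientation; "contact_force": force on the tool from outside, world axes, zero at the start; "wrist_torque": the same for the moment, N m; "grip_width": finger opening in m; "gripper_force": force on a finger pad.
Only numpy, scipy, OpenCV 4.12 (cv2) and the standard library are available. Lean on these libraries where they do the work, as an engineer would, in place of code of your own. Each camera call takes 0.05 s, during which the arm holds its last target. There are 200 camera calls.

## Task

Clear the bottle and the flask out of the blue rack and stand both in the aluminium side tray, then take the large steel gauge from the bay behind them and set it in the round test seat. Next put the small brass gauge from the bench in the middle of the emptied bay, and last put the bottle and the flask back upright, each on the very spot where it stood at first. Let nothing fall over, and leave the white collar and the brass fitting on the bench alone.

Things in the scene. Friction and masses are not known exactly. Their poses are not given: they have to be found in the camera images.
- rack: Fixed blue rack. Origin: on the table, under the middle of the rear bay; +x to the rear (roughly away from the robot), y across. Base plate top at z = 8 mm, from x = -105 to +65, y = +-90 mm. Two flat grey discs (68 mm diameter) at x = -62, y = +-38 mm carry the bottle and the flask, either way round, each within 3 mm of the centre. They block the front of the bay.
- bay (a point): Middle of the rack's rear bay, on the base plate (8 mm above the table), marked by a third grey disc. The bay is open to front and rear, 80 mm wide between two fixed drawer boxes (rack x from -12 to +50 mm, |y| from 40 to 88 mm, tops 63 mm above the table). A gauge in it can be gripped only along the rack's x, once bottle and flask are gone.
- bottle: Loose amber bottle with paper label, white and green cap, upright, about 0.3 kg. Origin: centre of its underside, z up. Body 60 mm diameter to 82 mm high, shoulder narrowing to a neck of 26 mm diameter at 100 mm, cap of 32 mm diameter from 109 to 135 mm high (grip there). Starts on one of the rack's front discs.
- flask: Loose clear conical flask with white stopper, upright, about 0.2 kg. Origin: centre of its underside, z up. Base 64 mm diameter, cone from 12 mm up to the neck of 24 mm diameter at 72 mm, stopper of 30 mm diameter from 90 to 114 mm high (grip there). Starts on the rack's other front disc.
- large_gauge: Loose large steel pressure gauge lying dial up: plain round puck of 62 mm diameter, 34 mm high, about 0.3 kg. Origin: centre of its underside, z up. Starts in the middle of the rack's rear bay (within 3 mm).
- small_gauge: Loose small brass pressure gauge lying dial up on the bench: plain round puck of 46 mm diameter, 30 mm high, about 0.18 kg. Origin: centre of its underside, z up. Starts on the open bench between robot and rack, in a row with the collar and the fitting, in any order.
- seat: Fixed test seat: square aluminium block 110 x 110 mm with a round dark pad and a steel rim on it. Origin: on the table, under the middle of the round seat; z up. Pad top (on which the large gauge stands) at z = 20 mm; rim inner diameter 84 mm, outer 92 mm, rim top at z = 23 mm. A brass port sticks out 20 mm on its +x side.
- side_tray: Fixed shallow aluminium tray 210 mm (its x) by 130 mm (its y), walls 4 mm thick and 12 mm high, floor top at z = 4 mm. Origin: on the table under its centre. Room for bottle and flask one behind the other along x. One of it and the test seat stands left of the rack, the other right.
- ptfe_collar: Bystander, not to be disturbed: loose white plastic ring lying flat on the bench, 44 mm outer and 22 mm inner diameter, 14 mm high. Origin: centre of its underside.
- fitting: Bystander, not to be disturbed: loose brass pipe fitting standing on the bench, 24 mm diameter to 14 mm high, then 14 mm diameter to 30 mm high. Origin: centre of its underside.

How it is judged:
On the way, in this order (a step that is already met when the one before it is completed fails the run):
1. bottle and flask both stand upright and released in the side tray (x of bottle in the frame of side_tray between -0.09 and 0.09 m and y of bottle in the frame of side_tray between -0.05 and 0.05 m and z of each of bottle, flask in the frame of side_tray below 0.012 m and angle between each of bottle, flask's own z axis and vertical below 0.12 rad and linear speed of each of bottle, flask below 0.02 m/s and contact force between the fingers and bottle below 0.1 N and x of flask in the frame of side_tray between -0.09 and 0.09 m and y of flask in the frame of side_tray between -0.05 and 0.05 m and contact force between the fingers and flask below 0.1 N), for 0.2 s.
2. the large gauge lies released in the test seat (horizontal distance between large_gauge and seat below 0.014 m and z of large_gauge in the frame of seat below 0.0235 m and angle between large_gauge's own z axis and vertical below 0.12 rad and linear speed of large_gauge below 0.02 m/s and contact force between the fingers and large_gauge below 0.1 N), for 0.2 s.
3. the small gauge lies released in the middle of the bay (horizontal distance between small_gauge and bay below 0.015 m and z of small_gauge in the frame of rack below 0.012 m and angle between small_gauge's own z axis and vertical below 0.12 rad and linear speed of small_gauge below 0.02 m/s and contact force between the fingers and small_gauge below 0.1 N), for 0.2 s.
At the end, for the whole second after the job is handed in: Large gauge flat in the test seat (within 14 mm of its centre, inside the rim), small gauge flat on the rack within 15 mm of the bay's middle, bottle and flask upright within 15 mm of where each stood at the start, all released and at rest (all of step 2 and all of step 3 and distance of each of bottle, flask from where it was at the start of the episode below 0.015 m and angle between each of bottle, flask's own z axis and vertical below 0.12 rad and linear speed of each of bottle, flask below 0.02 m/s and contact force between the fingers and bottle below 0.1 N and contact force between the fingers and flask below 0.1 N); the robot touches nothing.
It fails at once if the bottle or the flask tips over (angle between any of bottle, flask's own z axis and vertical above 0.6 rad).
It fails at once if the collar or the fitting is moved by more than 20 mm (distance of any of ptfe_collar, fitting from where it was at the start of the episode above 0.02 m).
It also fails if it takes over 128 s, if anything falls off the work surface, if the arm or the gripper's body presses on something with over 40 N, if the wrist force passes 120 N, or if a joint passes its speed limit or range.

## Working session

There is one attempt and no reset: what is moved stays moved. The work goes in short steps, Python scripts to look and compute and a tool call to move; the robot and the scene stay as the last step left them, time stands still between calls to the robot, and variables do not carry over. Pictures are saved under pics/ and viewed, at most 14 in all, crops included, and the job is handed in when it is done.

Besides the shell and the picture viewer there is one more tool, called after "Emit:" as a command line: name --argument value ..., lists and objects as JSON in quotes. play_rows: Moves the arm, as the interface text tells. Its arguments: {"type":"object","properties":{"increments":{"type":"array"}},"required":["increments"]}

```bash
mkdir -p pics; ls; cat > h.py <<'E'
import numpy as np, cv2
from plant import env
def grab(name,fn):
    s=env.get_state(); c=env.camera(name)
    cv2.imwrite('pics/'+fn+'.png',c['pixels'][:,:,::-1])
    if 'R' in c: R,t=np.array(c['R']),np.array(c['t'])
    else:
        T=np.array(c['T_tool_cam']); W=np.eye(4); W[:3,:3]=s['eef_rot']; W[:3,3]=s['eef_pos']
        M=np.linalg.inv(W@T); R,t=M[:3,:3],M[:3,3]
    np.savez('pics/'+fn+'.npz',R=R,t=t,f=[c['fx'],c['fy'],c['cx'],c['cy'],c['k1']])
    return c['pixels']
def ray(fn,u,v):
    d=np.load('pics/'+fn+'.npz'); fx,fy,cx,cy,k=d['f']
    a,b=(u-cx)/fx,(v-cy)/fy; rd=np.hypot(a,b); r=rd
    for _ in range(30): r=rd/(1+k*r*r)
    q=r/rd if rd>0 else 1
    w=d['R'].T@np.array([a*q,b*q,1]); return -d['R'].T@d['t'], w/np.linalg.norm(w)
def proj(fn,X):
    d=np.load('pics/'+fn+'.npz'); fx,fy,cx,cy,k=d['f']
    p=(d['R']@np.atleast_2d(X).T).T+d['t']; s=p[:,:2]/p[:,2:]; s=s*(1+k*(s**2).sum(1,keepdims=True))
    return s*[fx,fy]+[cx,cy]
def atz(fn,u,v,z):
    o,w=ray(fn,u,v); return o+w*(z-o[2])/w[2]
def tri(*obs):
    A=0;b=0
    for fn,u,v in obs:
        o,w=ray(fn,u,v); P=np.eye(3)-np.outer(w,w); A=A+P; b=b+P@o
    X=np.linalg.solve(A,b)
    return X,[np.round(proj(fn,X)[0]-[u,v],1) for fn,u,v in obs]
E
python3 - <<'E'
from h import *
for n in('top','scene'): grab(n,n+'0')
s=env.get_state(); print({k:np.round(v,3) for k,v in s.items()})
for n in('top','scene'):
    d=np.load(f'pics/{n}0.npz'); print(n,d['f'],-d['R'].T@d['t'],d['R'])
E
```

```text
pics
{'time_s': np.float64(0.1), 'qpos': array([-1.331,  0.105,  0.097,  1.564, -0.   ,  1.353]), 'qd': array([-0.001,  0.   ,  0.003,  0.001,  0.002,  0.002]), 'tau': array([ 8.0000e-03, -5.5821e+01,  5.0472e+01,  1.3000e-02, -0.0000e+00,
       -0.0000e+00]), 'eef_pos': array([ 0.265, -0.538,  0.21 ]), 'eef_rot': array([[ 0.897,  0.442, -0.   ],
       [ 0.442, -0.897,  0.001],
       [ 0.   , -0.001, -1.   ]]), 'contact_force': array([1.014, 0.206, 0.506]), 'wrist_torque': array([-0.01 , -0.038,  0.071]), 'gripper_force': np.float64(0.0), 'grip_width': np.float64(0.085)}
top [ 4.41680493e+02  4.41680493e+02  3.15692722e+02  1.95351492e+02
 -1.09204202e-01] [ 0.39375044 -0.00404683  0.93298199] [[-0.02159935 -0.99964596 -0.01553777]
 [-0.98415742  0.02399511 -0.17566561]
 [ 0.17597625  0.01149735 -0.98432727]]
scene [3.63856702e+02 3.63856702e+02 3.21036979e+02 2.00325440e+02
 3.13631351e-03] [0.78038253 0.31229786 0.69636966] [[-0.76614261  0.64258491 -0.01049489]
 [ 0.56159881  0.66146617 -0.49706065]
 [-0.31246165 -0.38671326 -0.86765233]]
```

View pics/top0.png

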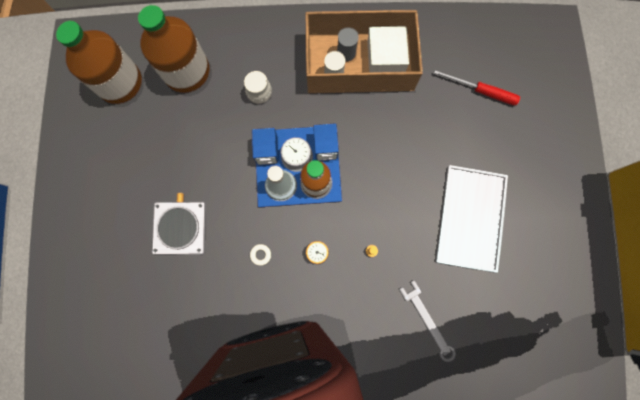

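View pics/scene0.png

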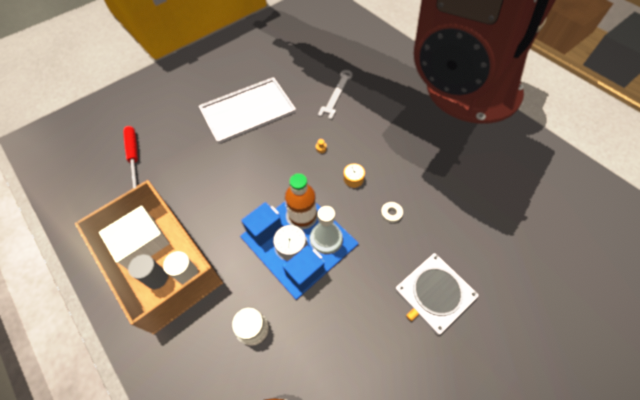

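The top view shows the flask stopper at (275,174), bottle cap (315,170), large gauge (295,152), small gauge (317,252), seat (178,228), tray (473,218), collar (260,254) and fitting (372,251). In the scene view the cap is at (298,181), stopper (327,214), large gauge (289,240), small gauge (354,175), seat (438,291) and tray (247,109).

```bash
python3 - <<'E'
from h import *
a=cv2.imread('pics/top0.png')[120:270,235:385]; b=cv2.imread('pics/scene0.png')[160:310,240:390]
f=lambda i:cv2.resize(i,(400,400),interpolation=cv2.INTER_CUBIC)
c=cv2.imread('pics/top0.png')[190:270,140:220];d=cv2.imread('pics/scene0.png')[240:340,390:490]
g=lambda i:cv2.resize(i,(200,200),interpolation=cv2.INTER_CUBIC)
e=cv2.imread('pics/top0.png')[155:285,420:550]; e2=cv2.imread('pics/scene0.png')[60:160,190:310]
cv2.imwrite('pics/m1.png',np.vstack([np.hstack([f(a),f(b)]),np.hstack([g(c),g(d),g(e),g(e2)])]))
E
```

```text
(no output)
```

View pics/m1.png

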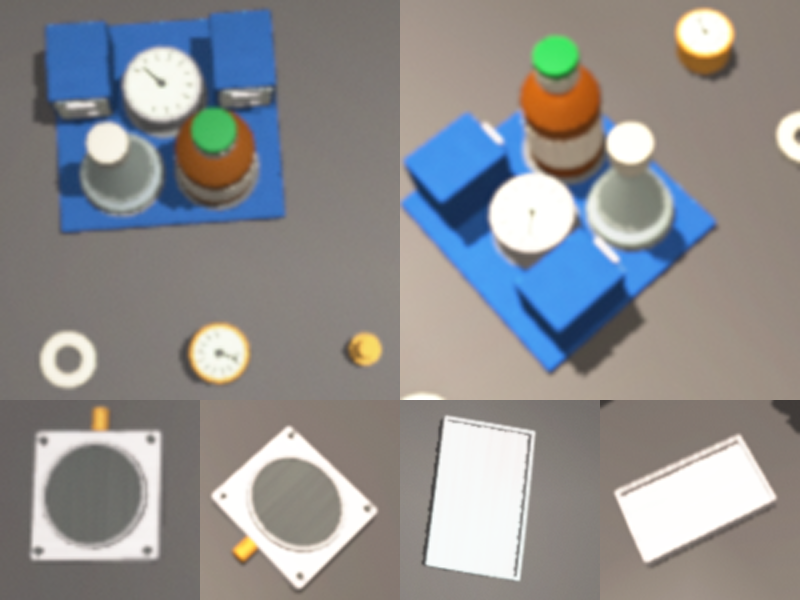

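```bash
python3 - <<'E'
from h import *
T=lambda x,y:('top0',235+x/2.6667,120+y/2.6667); S=lambda x,y:('scene0',240+(x-400)/2.6667,160+y/2.6667)
T2=lambda x,y:('top0',140+x/2.5,190+(y-400)/2.5); S2=lambda x,y:('scene0',390+(x-200)/2,240+(y-400)/2)
T3=lambda x,y:('top0',420+(x-400)*.65,155+(y-400)*.65); S3=lambda x,y:('scene0',190+(x-600)*.6,60+(y-400)*.5)
for n,a,b,z in [('cap',T(214,131),S(555,56),.143),('stop',T(107,143),S(631,144),.122),('large',T(163,86),S(532,211),.042),('small',T(219,352),S(704,34),.03),('seat',T2(96,494),S2(296,502),.02)]:
    X,e=tri(a,b); print(n,X.round(4),e,atz(*a,z)[:2].round(4),atz(*b,z)[:2].round(4))
for n,(x,y),z in [('collar',(68,359),.014),('fit',(366,347),.03)]: print(n,atz(*T(x,y),z)[:2].round(4))
fl=atz(*T(62,231),.008);fr=atz(*T(284,216),.008)
sfl=atz(*S(716,222),.008); srl=atz(*S(550,371),.008)
print('rack T fl,fr',fl.round(4),fr.round(4),np.linalg.norm(fl-fr),'S fl, rl',sfl.round(4),srl.round(4),np.linalg.norm(sfl-srl))
for n,C in (('T',[T3(*p) for p in[(445,416),(535,431),(520,580),(425,566)]]),('S',[S3(*p) for p in [(739,435),(776,498),(649,563),(614,492)]])):
    P=np.array([atz(*c,.012) for c in C]); print(n,P[:,:2].round(4).tolist(),P.mean(0).round(4),np.linalg.norm(P-np.roll(P,-1,0),axis=1).round(3))
for C in ([T2(33,432),T2(160,432),T2(160,560),T2(31,558)],):
    P=np.array([atz(*c,.02) for c in C]); print('seat',P.mean(0).round(4),P[:,:2].round(4).tolist())
E
```

```text
cap [0.5851 0.0051 0.1379] [array([-0.,  0.]), array([-0.1, -0. ])] [0.5839 0.0049] [0.5868 0.008 ]
stop [0.5829 0.082  0.1175] [array([-0.2,  0.2]), array([-0.3, -0.1])] [0.5822 0.0811] [0.584  0.0842]
large [0.6469 0.0456 0.0369] [array([-0.,  0.]), array([-0., -0.])] [0.6455 0.0453] [0.6479 0.0477]
small [0.4381 0.0064 0.0258] [array([-0.1,  0.1]), array([-0.2, -0. ])] [0.4381 0.0061] [0.44   0.0087]
seat [0.4947 0.3003 0.0153] [array([-0.7,  0.4]), array([-0.9, -0.2])] [0.495  0.2973] [0.4957 0.3018]
collar [0.4359 0.1239]
fit [ 0.4392 -0.1061]
rack T fl,fr [0.5378 0.1294 0.008 ] [ 0.5456 -0.0477  0.008 ] 0.177301193850462 S fl, rl [0.5391 0.1323 0.008 ] [0.7063 0.1399 0.008 ] 0.16739618373948156
T [[0.617, -0.2828], [0.5927, -0.4107], [0.3866, -0.3704], [0.4099, -0.2404]] [ 0.5016 -0.326   0.012 ] [0.13  0.21  0.132 0.211]
S [[0.3868, -0.3676], [0.4117, -0.2388], [0.6152, -0.2749], [0.5943, -0.4086]] [ 0.502  -0.3225  0.012 ] [0.131 0.207 0.135 0.212]
seat [0.4942 0.2978 0.02  ] [[0.5493, 0.3544], [0.5467, 0.2434], [0.4389, 0.2413], [0.442, 0.3521]]
```

Heights agree with the text to about 4 mm, a common bias, and the sizes and rack pose are consistent: rack at (0.6466, 0.0456), yaw 2.6°. Next I lift and turn so the jaws close along the rack's x.

Emit:
play_rows --increments '[{"claw": 1, "dz": -1, "turn": -6.64}, {"claw": 1, "dz": -1, "turn": -6.64}, {"claw": 1, "dz": -1, "turn": -6.64}, {"claw": 1, "dz": -1, "turn": -6.64}, {"claw": 1, "dz": -1, "turn": -6.64}, {"claw": 1, "dz": -1, "turn": -6.64}, {"claw": 1, "dz": -1, "turn": -6.64}, {"claw": 1, "dz": -1, "turn": -6.64}, {"claw": 1, "dz": -1, "turn": -6.64}, {"claw": 1, "dz": -1, "turn": -6.64}, {"claw": 1}]'

```text
validation failed for argument at $.in...
```

```bash
cat >> h.py <<'E'
def go(*targets):
    s=env.get_state(); p=np.array(s['eef_pos']); R=np.array(s['eef_rot'])
    print('t',round(float(s['time_s']),2),'pos',p.round(4),'yaw',np.degrees(np.arctan2(R[1,0],R[0,0])).round(2),'tilt',R[2].round(4),'w',round(float(s['grip_width']),4),'F',round(float(s['gripper_force']),1),np.round(s['contact_force'],1))
    for q in targets:
        d=R.T@(np.array(q)-p)*100; print('  to',np.round(q,4),'d cm',d.round(2),'|d|',np.linalg.norm(d).round(2)); p=np.array(q)
E
python3 - <<'E'
from h import *
go([.53,.043,.31],[.585,.0050,.31])
E
```

```text
t 0.1 pos [ 0.2651 -0.5379  0.2095] yaw 26.23 tilt [ 2.0e-04 -1.1e-03 -1.0e+00] w 0.0851 F 0.0 [1.  0.2 0.5]
  to [0.53  0.043 0.31 ] d cm [ 49.44 -40.41  -9.99] |d| 64.63
  to [0.585 0.005 0.31 ] d cm [ 3.25  5.84 -0.01] |d| 6.69
```

Emit:
play_rows --increments '[{"claw": 1, "dx": 0, "dy": 0, "dz": -1, "turn": -6.64}, {"claw": 1, "dx": 0, "dy": 0, "dz": -1, "turn": -6.64}, {"claw": 1, "dx": 0, "dy": 0, "dz": -1, "turn": -6.64}, {"claw": 1, "dx": 0, "dy": 0, "dz": -1, "turn": -6.64}, {"claw": 1, "dx": 0, "dy": 0, "dz": -1, "turn": -6.64}, {"claw": 1, "dx": 0, "dy": 0, "dz": -1, "turn": -6.64}, {"claw": 1, "dx": 0, "dy": 0, "dz": -1, "turn": -6.64}, {"claw": 1, "dx": 0, "dy": 0, "dz": -1, "turn": -6.64}, {"claw": 1, "dx": 0, "dy": 0, "dz": -1, "turn": -6.64}, {"claw": 1, "dx": 0, "dy": 0, "dz": -1, "turn": -6.64}, {"claw": 1, "dx": 0, "dy": 0, "dz": 0, "turn": 0}]'

```text
time_s: 1.02
eef_pos: [0.2653, -0.5386, 0.3118]
eef_rot: [[-0.051, 0.999, 0.0], [0.999, 0.051, -0.002], [-0.002, 0.0, -1.0]]
contact_force: [0.5, 0.0, 0.6]
grip_width: 0.0856
gripper_force: 0.0
```

Emit:
play_rows --increments '[{"claw": 1, "dx": 3.03, "dy": 1.63, "dz": 0, "turn": 0}, {"claw": 1, "dx": 3.03, "dy": 1.63, "dz": 0, "turn": 0}, {"claw": 1, "dx": 3.03, "dy": 1.63, "dz": 0, "turn": 0}, {"claw": 1, "dx": 3.03, "dy": 1.63, "dz": 0, "turn": 0}, {"claw": 1, "dx": 3.03, "dy": 1.63, "dz": 0, "turn": 0}, {"claw": 1, "dx": 3.03, "dy": 1.63, "dz": 0, "turn": 0}, {"claw": 1, "dx": 3.03, "dy": 1.63, "dz": 0, "turn": 0}, {"claw": 1, "dx": 3.03, "dy": 1.63, "dz": 0, "turn": 0}, {"claw": 1, "dx": 3.03, "dy": 1.63, "dz": 0, "turn": 0}, {"claw": 1, "dx": 3.03, "dy": 1.63, "dz": 0, "turn": 0}, {"claw": 1, "dx": 3.03, "dy": 1.63, "dz": 0, "turn": 0}, {"claw": 1, "dx": 3.03, "dy": 1.63, "dz": 0, "turn": 0}, {"claw": 1, "dx": 3.03, "dy": 1.63, "dz": 0, "turn": 0}, {"claw": 1, "dx": 3.03, "dy": 1.63, "dz": 0, "turn": 0}, {"claw": 1, "dx": 3.03, "dy": 1.63, "dz": 0, "turn": 0}, {"claw": 1, "dx": 3.03, "dy": 1.63, "dz": 0, "turn": 0}, {"claw": 1, "dx": 3.03, "dy": 1.63, "dz": 0, "turn": 0}, {"claw": 1, "dx": 3.03, "dy": 1.63, "dz": 0, "turn": 0}, {"claw": 1, "dx": 0, "dy": 0, "dz": 0, "turn": 0}]'

```text
time_s: 2.6
eef_pos: [0.5343, 0.0248, 0.3088]
eef_rot: [[-0.046, 0.999, -0.001], [0.999, 0.046, 0.002], [0.002, -0.001, -1.0]]
contact_force: [0.7, 0.3, -0.2]
grip_width: 0.0857
gripper_force: 0.0
```

```bash
python3 - <<'E'
from h import *
grab('wrist','w1')
go([.49,.0050,.31])
print(proj('w1',[[.585,.005,.143],[.583,.081,.122],[.6466,.0456,.042],[.438,.006,.03]]).round(0))
E
```

```text
t 2.65 pos [0.5336 0.0227 0.3089] yaw 92.63 tilt [ 7.0e-04 -1.5e-03 -1.0e+00] w 0.0853 F 0.0 [ 0.4 -0.3 -0.4]
  to [0.49  0.005 0.31 ] d cm [-1.57 -4.44 -0.11] |d| 4.7
[[359. 195.]
 [360. 128.]
 [393. 152.]
 [255. 171.]]
```

View pics/w1.png

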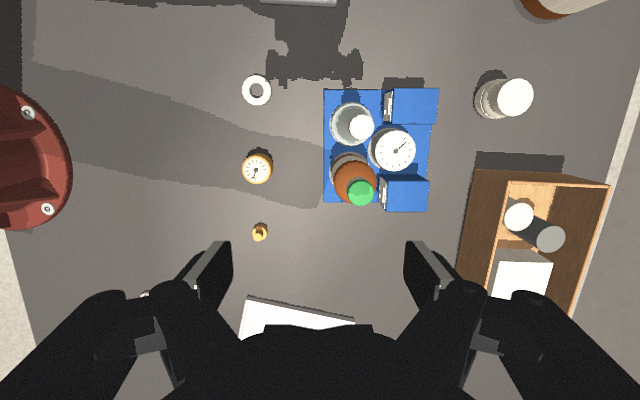

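The wrist view has the cap at (361,192), stopper (361,126), large gauge (393,150) and small gauge (256,168), all within 3 px of prediction. I go over the bottle and take a second wrist view to triangulate.

Emit:
play_rows --increments '[{"claw": 1, "dx": -0.67, "dy": 1.7, "dz": 0, "turn": 0}, {"claw": 1, "dx": -0.67, "dy": 1.7, "dz": 0, "turn": 0}, {"claw": 1, "dx": -0.67, "dy": 1.7, "dz": 0, "turn": 0}, {"claw": 0.7, "dx": 0, "dy": 0, "dz": 0, "turn": 0}, {"claw": 0.7, "dx": 0, "dy": 0, "dz": 0, "turn": 0}, {"claw": 0.7, "dx": 0, "dy": 0, "dz": 0, "turn": 0}]'

```text
time_s: 3.15
eef_pos: [0.5845, 0.0019, 0.3099]
eef_rot: [[-0.044, 0.999, -0.001], [0.999, 0.044, 0.0], [0.0, -0.001, -1.0]]
contact_force: [-0.2, 0.3, -0.2]
grip_width: 0.0596
gripper_force: 0.0
```

```bash
cat >> h.py <<'E'
def blob(fn,X,lo,hi,r=30):
    im=cv2.cvtColor(cv2.imread('pics/'+fn+'.png'),cv2.COLOR_BGR2HSV); p=proj(fn,X)[0]
    m=cv2.inRange(im,np.array(lo),np.array(hi)); n,l,st,c=cv2.connectedComponentsWithStats(m)
    ok=[i for i in range(1,n) if st[i,4]>80 and np.hypot(*(c[i]-p))<r]
    if not ok: return p,None
    i=max(ok,key=lambda i:st[i,4]); ct=max(cv2.findContours((l==i).astype(np.uint8),0,1)[0],key=len)
    (cx,cy),(w,h),_=cv2.fitEllipse(cv2.convexHull(ct)); return p.round(1),(round(cx,1),round(cy,1),round(w),round(h),int(st[i,4]))
GREEN=((45,80,60),(85,255,255)); WHITE=((0,0,170),(180,70,255))
E
python3 - <<'E'
from h import *
grab('wrist','w2')
for n,X,c in [('cap',[.585,.005,.143],GREEN),('stop',[.583,.081,.122],((0,0,215),(180,40,255))),('large',[.6466,.0456,.042],WHITE),('small',[.438,.006,.03],WHITE)]:
    o=[]
    for f in('w1','w2'):
        p,b=blob(f,X,*c); print(n,f,p,b)
        if b:o.append((f,b[0],b[1]))
    if len(o)==2: print('  tri',tri(*o),[atz(*q,X[2]).round(4) for q in o])
go([.585,.005,.2],[.585,.005,.122])
E
```

```text
cap w1 [359.  194.9] (360.2, 192.4, 26, 26, 542)
cap w2 [317.6 173.6] (319.2, 171.3, 26, 27, 553)
  tri (array([0.58683582, 0.00702268, 0.13881948]), [array([-0.,  0.]), array([ 0., -0.])]) [array([0.5862, 0.0081, 0.143 ]), array([0.5868, 0.0078, 0.143 ])]
stop w1 [360.2 128.5] (352.0, 124.6, 41, 43, 726)
stop w2 [318.7 106.1] (319.4, 106.8, 42, 44, 356)
  tri (array([0.58422131, 0.08263583, 0.02505799]), [array([ 0., -0.]), array([-0.,  0.])]) [array([0.5729, 0.085 , 0.122 ]), array([0.5839, 0.0802, 0.122 ])]
large w1 [393.1 152.4] (391.6, 150.2, 41, 49, 1384)
large w2 [360.7 134.7] (360.4, 132.8, 42, 47, 1459)
  tri (array([0.64814954, 0.04730628, 0.02607713]), [array([ 0.1, -0.1]), array([-0.1,  0.1])]) [array([0.6439, 0.0488, 0.042 ]), array([0.6459, 0.0483, 0.042 ])]
small w1 [255.  170.8] (255.7, 169.6, 24, 25, 462)
small w2 [222.4 154.5] (223.0, 153.3, 24, 26, 478)
  tri (array([0.43914201, 0.0079981 , 0.03017688]), [array([-0.,  0.]), array([ 0., -0.])]) [array([0.4391, 0.008 , 0.03  ]), array([0.4391, 0.0079, 0.03  ])]
t 3.2 pos [0.5845 0.002  0.3102] yaw 92.53 tilt [-1.e-04 -3.e-04 -1.e+00] w 0.0598 F 0.0 [0.1 1.3 0.2]
  to [0.585 0.005 0.2  ] d cm [ 0.29  0.07 11.02] |d| 11.02
  to [0.585 0.005 0.122] d cm [0.  0.  7.8] |d| 7.8
```

Emit:
play_rows --increments '[{"claw": 0.7, "dx": 0.44, "dy": 0.17, "dz": 2, "turn": 0}, {"claw": 0.7, "dx": 0, "dy": 0, "dz": 3, "turn": 0}, {"claw": 0.7, "dx": 0, "dy": 0, "dz": 3, "turn": 0}, {"claw": 0.7, "dx": 0, "dy": 0, "dz": 2.5, "turn": 0}, {"claw": 0.7, "dx": 0, "dy": 0, "dz": 2, "turn": 0}, {"claw": 0.7, "dx": 0, "dy": 0, "dz": 2, "turn": 0}, {"claw": 0.7, "dx": 0, "dy": 0, "dz": 1.5, "turn": 0}, {"claw": 0.7, "dx": 0, "dy": 0, "dz": 1.5, "turn": 0}, {"claw": 0.7, "dx": 0, "dy": 0, "dz": 1.3, "turn": 0}, {"claw": 0.7, "dx": 0, "dy": 0, "dz": 0, "turn": 0}, {"claw": 0.7, "dx": 0, "dy": 0, "dz": 0, "turn": 0}]'

```text
time_s: 4.12
eef_pos: [0.586, 0.0069, 0.1221]
eef_rot: [[-0.046, 0.999, -0.001], [0.999, 0.046, 0.0], [0.0, -0.001, -1.0]]
contact_force: [-0.1, 1.3, 0.6]
grip_width: 0.0596
gripper_force: 0.0
```

```bash
python3 - <<'E'
from h import *
grab('wrist','w3')
go([.586,.0065,.122])
E
```

```text
t 4.17 pos [0.5867 0.0067 0.1231] yaw 92.62 tilt [-3.e-04  8.e-04 -1.e+00] w 0.0597 F 0.0 [0.3 1.2 0.2]
  to [0.586  0.0065 0.122 ] d cm [-0.02 -0.07  0.11] |d| 0.13
```

View pics/w3.png

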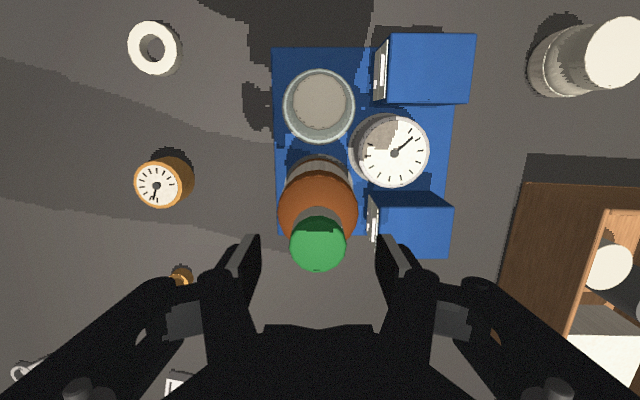

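The cap sits at (318,244), centred between the pads at u 250–388. Check its position once more against the TCP.

```bash
python3 - <<'E'
from h import *
p,b=blob('w3',[.586,.0065,.143],*GREEN,r=60); print(p,b,atz('w3',b[0],b[1],.143)); print(tri(('w2',319.2,171.3),('w3',b[0],b[1])))
E
```

```text
[315.9 248.1] (317.4, 243.8, 57, 57, 2517) [0.58667823 0.00909842 0.143     ]
(array([0.58679878, 0.00689359, 0.1383058 ]), [array([-0., -0.]), array([0.1, 0. ])])
```

Emit:
play_rows --increments '[{"claw": 0, "dx": 0, "dy": 0, "dz": 0, "turn": 0}, {"claw": 0, "dx": 0, "dy": 0, "dz": 0, "turn": 0}, {"claw": 0, "dx": 0, "dy": 0, "dz": 0, "turn": 0}, {"claw": 0, "dx": 0, "dy": 0, "dz": 0, "turn": 0}, {"claw": 0, "dx": 0, "dy": 0, "dz": 0, "turn": 0}, {"claw": 0, "dx": 0, "dy": 0, "dz": 0, "turn": 0}]'

```text
time_s: 4.67
eef_pos: [0.5867, 0.0068, 0.1223]
eef_rot: [[-0.046, 0.999, 0.0], [0.999, 0.046, -0.0], [-0.0, 0.0, -1.0]]
contact_force: [-0.0, 0.1, -0.5]
grip_width: 0.0002
gripper_force: 0.0
```

```bash
python3 - <<'E'
from h import *
a=grab('wrist','w4');b=grab('scene','s4')
A=a[150:350,200:440];B=b[110:270,210:402]
f=lambda i:cv2.resize(i,(400,333),interpolation=cv2.INTER_CUBIC)
cv2.imwrite('pics/m4.png',np.hstack([f(A),f(B)])[:,:,::-1]); go()
E
```

```text
t 4.77 pos [0.5867 0.0068 0.1222] yaw 92.63 tilt [-1.e-04  0.e+00 -1.e+00] w 0.0001 F 0.0 [ 0.2  0.  -0.2]
```

View pics/m4.png

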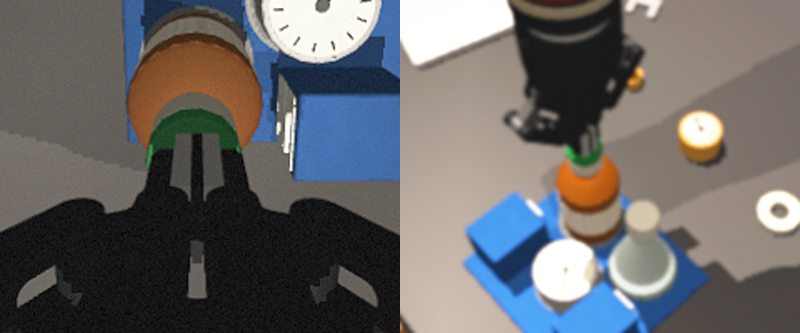

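```bash
python3 - <<'E'
from h import *
c=env.camera('wrist'); print(np.array(c['T_tool_cam']).round(4))
s=env.get_state();p=s['eef_pos'];R=np.array(s['eef_rot'])
for d in(-.03,-.005,0,.014,.02): print(d,proj('w4',p+R@[0,0,d]).round(1),proj('s4',p+R@[0,0,d]).round(1))
print(proj('s4',[[.5868,.0069,.143],[.5868,.0069,.117]]),proj('w4',[[.5868,.0069,.143],[.5868,.0069,.117]]))
E
```

```text
[[-7.000e-04 -9.631e-01 -2.692e-01  6.940e-02]
 [ 1.000e+00 -8.000e-04  2.000e-04  1.000e-03]
 [-4.000e-04 -2.692e-01  9.631e-01 -1.638e-01]
 [ 0.000e+00  0.000e+00  0.000e+00  1.000e+00]]
-0.03 [[315.8 255.2]] [[297.5 177.7]]
-0.005 [[316.  235.5]] [[298.4 185.2]]
0 [[316.1 232.2]] [[298.5 186.6]]
0.014 [[316.2 223.9]] [[299.  190.5]]
0.02 [[316.2 220.7]] [[299.2 192.2]]
[[297.76812408 180.62324701]
 [298.68450188 188.17807083]] [[316.17439427 247.06732771]
 [316.378219   228.80339774]]
```

```bash
python3 - <<'E'
from h import *
c=env.camera('wrist'); T=np.array(c['T_tool_cam']); f=[c[k] for k in('fx','fy','cx','cy','k1')]; print(f)
for w,(u1,u2,v) in ((.0857,(232,404,242)),(.0597,(259,378,236))):
    fx=f[0]; a=(u1-f[2])/fx; b=(u2-f[2])/fx; y=(v-f[3])/fx; k=1+f[4]*(max(abs(a),abs(b))**2+y*y)
    Z=w/((b-a)/k); print(Z, (T@[ (a+b)/2/k*Z, y/k*Z, Z,1]).round(4))
im=cv2.imread('pics/w3.png')[200:300,210:430]; cv2.imwrite('pics/m5.png',cv2.resize(im,(792,360),interpolation=cv2.INTER_CUBIC))
E
```

```text
[288.4506203233196, 288.4506203233196, 317.81651809720734, 195.1853939463228, -0.019017614654034013]
0.14340620675789945 [ 0.0083  0.0011 -0.032   1.    ]
0.14453519950539312 [ 0.0108  0.0013 -0.0301  1.    ]
```

View pics/m5.png

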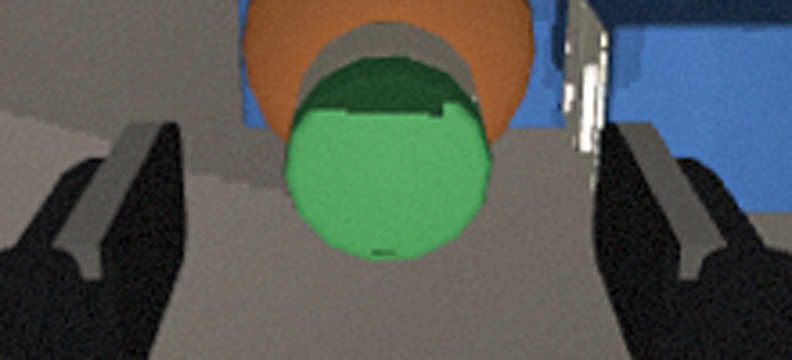

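The closed fingertips show about 20 mm behind the reported TCP, both in the wrist picture (tip at 317,230) and because they closed above the cap. So they really sit about 34 mm shorter than the text says. I reopen, go 3.4 cm lower in small steps, and watch the force.

Emit:
play_rows --increments '[{"claw": 0.7, "dx": 0, "dy": 0, "dz": -1, "turn": 0}, {"claw": 0.7, "dx": 0, "dy": 0, "dz": 0, "turn": 0}, {"claw": 0.7, "dx": 0, "dy": 0, "dz": 0, "turn": 0}, {"claw": 0.7, "dx": 0, "dy": 0, "dz": 0, "turn": 0}, {"claw": 0.7, "dx": 0, "dy": 0, "dz": 0, "turn": 0}, {"claw": 0.7, "dx": 0, "dy": 0, "dz": 1, "turn": 0}, {"claw": 0.7, "dx": 0, "dy": 0, "dz": 0.8, "turn": 0}, {"claw": 0.7, "dx": 0, "dy": 0, "dz": 0.8, "turn": 0}, {"claw": 0.7, "dx": 0, "dy": 0, "dz": 0.4, "turn": 0}, {"claw": 0.7, "dx": 0, "dy": 0, "dz": 0, "turn": 0}, {"claw": 0.7, "dx": 0, "dy": 0, "dz": 0, "turn": 0}]'

```text
time_s: 5.78
eef_pos: [0.5863, 0.0068, 0.1017]
eef_rot: [[-0.046, 0.999, -0.001], [0.999, 0.046, 0.0], [0.0, -0.001, -1.0]]
contact_force: [0.0, 0.9, 0.2]
grip_width: 0.0599
gripper_force: 0.0
```

```bash
python3 - <<'E'
from h import *
a=grab('wrist','w5');b=grab('scene','s5')
A=a[150:350,200:440];B=b[110:270,210:402]
f=lambda i:cv2.resize(i,(400,333),interpolation=cv2.INTER_CUBIC)
cv2.imwrite('pics/m6.png',np.hstack([f(A),f(B)])[:,:,::-1]); go()
E
```

```text
t 5.88 pos [0.5868 0.0067 0.1025] yaw 92.63 tilt [-2.e-04  5.e-04 -1.e+00] w 0.0597 F 0.0 [ 0.4  0.3 -0.2]
```

View pics/m6.png

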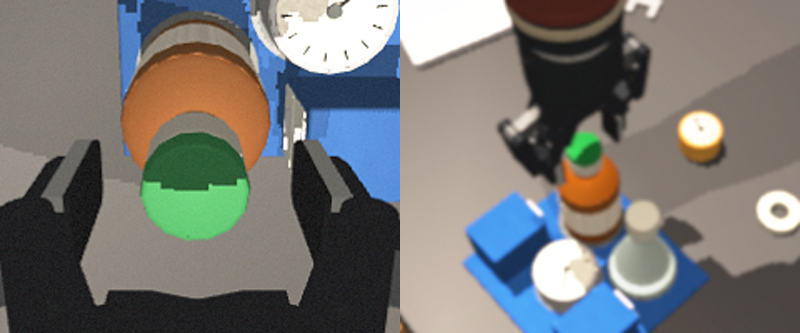

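The fingertips are now just below the cap top level, and the cap at montage (195,190) is centred. 1.6 cm lower, then close.

Emit:
play_rows --increments '[{"claw": 0.7, "dx": 0, "dy": 0, "dz": 0.8, "turn": 0}, {"claw": 0.7, "dx": 0, "dy": 0, "dz": 0.8, "turn": 0}, {"claw": 0.7, "dx": 0, "dy": 0, "dz": 0, "turn": 0}, {"claw": 0, "dx": 0, "dy": 0, "dz": 0, "turn": 0}, {"claw": 0, "dx": 0, "dy": 0, "dz": 0, "turn": 0}, {"claw": 0, "dx": 0, "dy": 0, "dz": 0, "turn": 0}, {"claw": 0, "dx": 0, "dy": 0, "dz": 0, "turn": 0}, {"claw": 0, "dx": 0, "dy": 0, "dz": 0, "turn": 0}, {"claw": 0, "dx": 0, "dy": 0, "dz": 0, "turn": 0}]'

```text
time_s: 6.63
eef_pos: [0.5867, 0.0067, 0.0864]
eef_rot: [[-0.046, 0.999, 0.0], [0.999, 0.046, -0.0], [-0.0, 0.0, -1.0]]
contact_force: [-1.2, 0.7, 0.1]
grip_width: 0.0303
gripper_force: 59.7
```

Emit:
play_rows --increments '[{"claw": 0, "dx": 0, "dy": 0, "dz": -0.5, "turn": 0}, {"claw": 0, "dx": 0, "dy": 0, "dz": -1.2, "turn": 0}, {"claw": 0, "dx": 0, "dy": 0, "dz": -1.5, "turn": 0}, {"claw": 0, "dx": 0, "dy": 0, "dz": -1.5, "turn": 0}, {"claw": 0, "dx": 0, "dy": 0, "dz": -1.3, "turn": 0}, {"claw": 0, "dx": 0, "dy": 0, "dz": 0, "turn": 0}]'

```text
time_s: 7.13
eef_pos: [0.5883, 0.0064, 0.1501]
eef_rot: [[-0.046, 0.999, 0.005], [0.999, 0.046, -0.001], [-0.001, 0.005, -1.0]]
contact_force: [1.1, 0.6, -2.5]
grip_width: 0.0305
gripper_force: 59.8
```

Emit:
play_rows --increments '[{"claw": 0, "dx": -1, "dy": -0.18, "dz": 0, "turn": 0}, {"claw": 0, "dx": -2, "dy": -0.32, "dz": 0, "turn": 0}, {"claw": 0, "dx": -2, "dy": -0.32, "dz": 0, "turn": 0}, {"claw": 0, "dx": -2, "dy": -0.32, "dz": 0, "turn": 0}, {"claw": 0, "dx": -2, "dy": -0.32, "dz": 0, "turn": 0}, {"claw": 0, "dx": -2, "dy": -0.32, "dz": 0, "turn": 0}, {"claw": 0, "dx": -2, "dy": -0.32, "dz": 0, "turn": 0}, {"claw": 0, "dx": -2, "dy": -0.32, "dz": 0, "turn": 0}, {"claw": 0, "dx": -2, "dy": -0.32, "dz": 0, "turn": 0}, {"claw": 0, "dx": -2, "dy": -0.32, "dz": 0, "turn": 0}, {"claw": 0, "dx": -2, "dy": -0.32, "dz": 0, "turn": 0}, {"claw": 0, "dx": -2, "dy": -0.32, "dz": 0, "turn": 0}, {"claw": 0, "dx": -2, "dy": -0.32, "dz": 0, "turn": 0}, {"claw": 0, "dx": -2, "dy": -0.32, "dz": 0, "turn": 0}, {"claw": 0, "dx": -2, "dy": -0.32, "dz": 0, "turn": 0}, {"claw": 0, "dx": -2, "dy": -0.32, "dz": 0, "turn": 0}, {"claw": 0, "dx": -2, "dy": -0.32, "dz": 0, "turn": 0}, {"claw": 0, "dx": -0.8, "dy": -0.14, "dz": 0, "turn": 0}, {"claw": 0, "dx": 0, "dy": 0, "dz": 0, "turn": 0}, {"claw": 0, "dx": 0, "dy": 0, "dz": 0, "turn": 0}]'

```text
time_s: 8.8
eef_pos: [0.5472, -0.3331, 0.1454]
eef_rot: [[-0.045, 0.999, -0.001], [0.999, 0.045, 0.001], [0.001, -0.001, -1.0]]
contact_force: [0.3, -0.5, -2.1]
grip_width: 0.0306
gripper_force: 59.8
```

```bash
python3 - <<'E'
from h import *
a=grab('top','t7');b=grab('scene','s7')
f=lambda i:cv2.resize(i,(400,333),interpolation=cv2.INTER_CUBIC)
cv2.imwrite('pics/m7.png',np.hstack([f(a[120:300,400:616]),f(b[20:200,150:366])])[:,:,::-1]); go([.548,-.333,.0835])
E
```

```text
t 8.9 pos [ 0.5478 -0.3323  0.1459] yaw 92.67 tilt [ 7.e-04 -4.e-04 -1.e+00] w 0.0308 F 59.8 [ 0.3  0.4 -2.5]
  to [ 0.548  -0.333   0.0835] d cm [-0.08  0.02  6.24] |d| 6.24
```

View pics/m7.png

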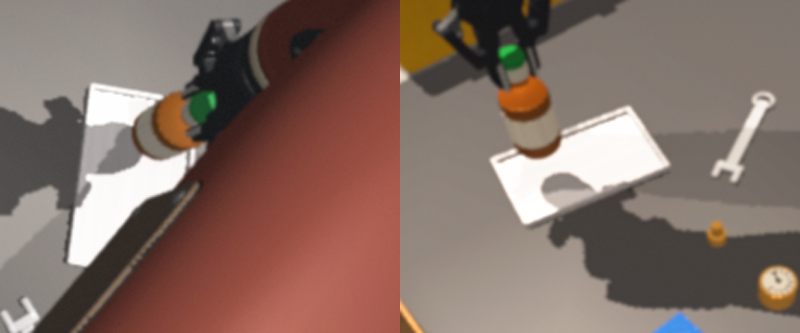

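The bottle hangs upright over the tray, with its bottom around (535,140) in the scene montage. I lower it and release.

Emit:
play_rows --increments '[{"claw": 0, "dx": 0, "dy": 0, "dz": 1.5, "turn": 0}, {"claw": 0, "dx": 0, "dy": 0, "dz": 1.5, "turn": 0}, {"claw": 0, "dx": 0, "dy": 0, "dz": 1.5, "turn": 0}, {"claw": 0, "dx": 0, "dy": 0, "dz": 0.8, "turn": 0}, {"claw": 0, "dx": 0, "dy": 0, "dz": 0.4, "turn": 0}, {"claw": 0, "dx": 0, "dy": 0, "dz": 0.3, "turn": 0}, {"claw": 0, "dx": 0, "dy": 0, "dz": 0.25, "turn": 0}, {"claw": 0, "dx": 0, "dy": 0, "dz": 0, "turn": 0}, {"claw": 0, "dx": 0, "dy": 0, "dz": 0, "turn": 0}]'

```text
time_s: 9.65
eef_pos: [0.5481, -0.3336, 0.0844]
eef_rot: [[-0.046, 0.999, 0.001], [0.999, 0.046, -0.001], [-0.001, 0.001, -1.0]]
contact_force: [-0.2, 0.6, -3.5]
grip_width: 0.0305
gripper_force: 59.7
```

Emit:
play_rows --increments '[{"claw": 0, "dx": 0, "dy": 0, "dz": 0.1, "turn": 0}, {"claw": 0, "dx": 0, "dy": 0, "dz": 0.1, "turn": 0}, {"claw": 0, "dx": 0, "dy": 0, "dz": 0, "turn": 0}]'

```text
time_s: 9.9
eef_pos: [0.5481, -0.3338, 0.0824]
eef_rot: [[-0.046, 0.999, 0.001], [0.999, 0.046, -0.001], [-0.001, 0.001, -1.0]]
contact_force: [-1.5, 0.4, 0.9]
grip_width: 0.0307
gripper_force: 60.2
```

Emit:
play_rows --increments '[{"claw": 0.7, "dx": 0, "dy": 0, "dz": 0, "turn": 0}, {"claw": 0.7, "dx": 0, "dy": 0, "dz": 0, "turn": 0}, {"claw": 0.7, "dx": 0, "dy": 0, "dz": 0, "turn": 0}, {"claw": 0.7, "dx": 0, "dy": 0, "dz": 0, "turn": 0}, {"claw": 0.7, "dx": 0, "dy": 0, "dz": 0, "turn": 0}, {"claw": 0.7, "dx": 0, "dy": 0, "dz": -1.5, "turn": 0}, {"claw": 0.7, "dx": 0, "dy": 0, "dz": -2, "turn": 0}, {"claw": 0.7, "dx": 0, "dy": 0, "dz": -2, "turn": 0}, {"claw": 0.7, "dx": 0, "dy": 0, "dz": -2, "turn": 0}, {"claw": 0.7, "dx": 0, "dy": 0, "dz": -2, "turn": 0}, {"claw": 0.7, "dx": 0, "dy": 0, "dz": -2, "turn": 0}, {"claw": 0.7, "dx": 0, "dy": 0, "dz": 0, "turn": 0}]'

```text
time_s: 10.9
eef_pos: [0.5491, -0.3346, 0.2016]
eef_rot: [[-0.046, 0.999, 0.004], [0.999, 0.046, -0.004], [-0.004, 0.004, -1.0]]
contact_force: [0.2, -0.8, -0.1]
grip_width: 0.0599
gripper_force: 0.0
```

Emit:
play_rows --increments '[{"claw": 0.7, "dx": 2.3, "dy": 0.31, "dz": 0, "turn": 0}, {"claw": 0.7, "dx": 2.3, "dy": 0.31, "dz": 0, "turn": 0}, {"claw": 0.7, "dx": 2.3, "dy": 0.31, "dz": 0, "turn": 0}, {"claw": 0.7, "dx": 2.3, "dy": 0.31, "dz": 0, "turn": 0}, {"claw": 0.7, "dx": 2.3, "dy": 0.31, "dz": 0, "turn": 0}, {"claw": 0.7, "dx": 2.3, "dy": 0.31, "dz": 0, "turn": 0}, {"claw": 0.7, "dx": 2.3, "dy": 0.31, "dz": 0, "turn": 0}, {"claw": 0.7, "dx": 2.3, "dy": 0.31, "dz": 0, "turn": 0}, {"claw": 0.7, "dx": 2.3, "dy": 0.31, "dz": 0, "turn": 0}, {"claw": 0.7, "dx": 2.3, "dy": 0.31, "dz": 0, "turn": 0}, {"claw": 0.7, "dx": 2.3, "dy": 0.31, "dz": 0, "turn": 0}, {"claw": 0.7, "dx": 2.3, "dy": 0.31, "dz": 0, "turn": 0}, {"claw": 0.7, "dx": 2.3, "dy": 0.31, "dz": 0, "turn": 0}, {"claw": 0.7, "dx": 2.3, "dy": 0.31, "dz": 0, "turn": 0}, {"claw": 0.7, "dx": 2.3, "dy": 0.31, "dz": 0, "turn": 0}, {"claw": 0.7, "dx": 2.3, "dy": 0.31, "dz": 0, "turn": 0}, {"claw": 0.7, "dx": 2.3, "dy": 0.31, "dz": 0, "turn": 0}, {"claw": 0.7, "dx": 2.3, "dy": 0.31, "dz": 0, "turn": 0}, {"claw": 0.7, "dx": 0, "dy": 0, "dz": 0, "turn": 0}, {"claw": 0.7, "dx": 0, "dy": 0, "dz": 0, "turn": 0}]'

```text
time_s: 12.57
eef_pos: [0.5843, 0.0837, 0.1961]
eef_rot: [[-0.048, 0.999, -0.001], [0.999, 0.048, -0.0], [-0.0, -0.001, -1.0]]
contact_force: [-0.8, 0.4, 0.0]
grip_width: 0.0597
gripper_force: 0.0
```

```bash
python3 - <<'E'
from h import *
a=grab('wrist','w8');b=grab('scene','s8')
f=lambda i:cv2.resize(i,(400,250),interpolation=cv2.INTER_AREA)
cv2.imwrite('pics/m8.png',np.hstack([f(a),f(b)])[:,:,::-1]); go([.584,.082,.13],[.584,.082,.066])
print(proj('w8',[[.584,.082,.122],[.6466,.0456,.042]]))
E
```

```text
t 12.67 pos [0.5844 0.0822 0.1963] yaw 92.62 tilt [-3.e-04 -5.e-04 -1.e+00] w 0.0598 F 0.0 [-0.1 -0.7 -0.3]
  to [0.584 0.082 0.13 ] d cm [-0.02 -0.04  6.63] |d| 6.63
  to [0.584 0.082 0.066] d cm [0.  0.  6.4] |d| 6.4
[[316.2323049  200.23693605]
 [368.84046853 212.92183092]]
```

View pics/m8.png

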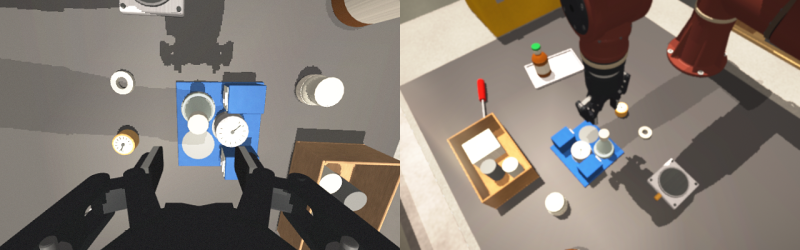

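The stopper is at (317,200) in the full wrist image, as predicted, and the bottle stands in the tray. I descend and grip the stopper.

Emit:
play_rows --increments '[{"claw": 0.7, "dx": 0, "dy": 0, "dz": 2, "turn": 0}, {"claw": 0.7, "dx": 0, "dy": 0, "dz": 2, "turn": 0}, {"claw": 0.7, "dx": 0, "dy": 0, "dz": 2, "turn": 0}, {"claw": 0.7, "dx": 0, "dy": 0, "dz": 2, "turn": 0}, {"claw": 0.7, "dx": 0, "dy": 0, "dz": 1.5, "turn": 0}, {"claw": 0.7, "dx": 0, "dy": 0, "dz": 1.3, "turn": 0}, {"claw": 0.7, "dx": 0, "dy": 0, "dz": 1.2, "turn": 0}, {"claw": 0.7, "dx": 0, "dy": 0, "dz": 1, "turn": 0}, {"claw": 0.7, "dx": 0, "dy": 0, "dz": 0, "turn": 0}, {"claw": 0, "dx": 0, "dy": 0, "dz": 0, "turn": 0}, {"claw": 0, "dx": 0, "dy": 0, "dz": 0, "turn": 0}, {"claw": 0, "dx": 0, "dy": 0, "dz": 0, "turn": 0}, {"claw": 0, "dx": 0, "dy": 0, "dz": 0, "turn": 0}, {"claw": 0, "dx": 0, "dy": 0, "dz": 0, "turn": 0}, {"claw": 0, "dx": 0, "dy": 0, "dz": 0, "turn": 0}]'

```text
time_s: 13.92
eef_pos: [0.5851, 0.0827, 0.0678]
eef_rot: [[-0.046, 0.999, 0.001], [0.999, 0.046, -0.0], [-0.0, 0.001, -1.0]]
contact_force: [-2.4, -0.7, 6.0]
grip_width: 0.0284
gripper_force: 59.0
```

Emit:
play_rows --increments '[{"claw": 0, "dx": 0, "dy": 0, "dz": -0.5, "turn": 0}, {"claw": 0, "dx": 0, "dy": 0, "dz": -1.2, "turn": 0}, {"claw": 0, "dx": 0, "dy": 0, "dz": -1.5, "turn": 0}, {"claw": 0, "dx": 0, "dy": 0, "dz": -1.5, "turn": 0}, {"claw": 0, "dx": 0, "dy": 0, "dz": -1.3, "turn": 0}, {"claw": 0, "dx": 0, "dy": 0, "dz": 0, "turn": 0}]'

```text
time_s: 14.42
eef_pos: [0.5863, 0.0826, 0.1305]
eef_rot: [[-0.046, 0.999, 0.005], [0.999, 0.046, -0.0], [-0.001, 0.005, -1.0]]
contact_force: [0.6, -0.2, -0.8]
grip_width: 0.0288
gripper_force: 59.3
```

Emit:
play_rows --increments '[{"claw": 0, "dx": -1, "dy": -0.4, "dz": 0, "turn": 0}, {"claw": 0, "dx": -2.1, "dy": -0.8, "dz": 0, "turn": 0}, {"claw": 0, "dx": -2.1, "dy": -0.8, "dz": 0, "turn": 0}, {"claw": 0, "dx": -2.1, "dy": -0.8, "dz": 0, "turn": 0}, {"claw": 0, "dx": -2.1, "dy": -0.8, "dz": 0, "turn": 0}, {"claw": 0, "dx": -2.1, "dy": -0.8, "dz": 0, "turn": 0}, {"claw": 0, "dx": -2.1, "dy": -0.8, "dz": 0, "turn": 0}, {"claw": 0, "dx": -2.1, "dy": -0.8, "dz": 0, "turn": 0}, {"claw": 0, "dx": -2.1, "dy": -0.8, "dz": 0, "turn": 0}, {"claw": 0, "dx": -2.1, "dy": -0.8, "dz": 0, "turn": 0}, {"claw": 0, "dx": -2.1, "dy": -0.8, "dz": 0, "turn": 0}, {"claw": 0, "dx": -2.1, "dy": -0.8, "dz": 0, "turn": 0}, {"claw": 0, "dx": -2.1, "dy": -0.8, "dz": 0, "turn": 0}, {"claw": 0, "dx": -2.1, "dy": -0.8, "dz": 0, "turn": 0}, {"claw": 0, "dx": -2.1, "dy": -0.8, "dz": 0, "turn": 0}, {"claw": 0, "dx": -2.1, "dy": -0.8, "dz": 0, "turn": 0}, {"claw": 0, "dx": -2.1, "dy": -0.8, "dz": 0, "turn": 0}, {"claw": 0, "dx": -2.1, "dy": -0.8, "dz": 0, "turn": 0}, {"claw": 0, "dx": -2.1, "dy": -0.8, "dz": 0, "turn": 0}, {"claw": 0, "dx": -0.3, "dy": 0, "dz": 0, "turn": 0}]'

```text
time_s: 16.08
eef_pos: [0.4525, -0.3175, 0.1255]
eef_rot: [[-0.043, 0.999, -0.002], [0.999, 0.043, -0.0], [-0.0, -0.002, -1.0]]
contact_force: [0.6, -0.4, -1.3]
grip_width: 0.0285
gripper_force: 59.5
```

```bash
python3 - <<'E'
from h import *
go([.455,-.315,.0638])
E
```

```text
t 16.08 pos [ 0.4525 -0.3175  0.1255] yaw 92.46 tilt [-1.0e-04 -1.5e-03 -1.0e+00] w 0.0285 F 59.5 [ 0.6 -0.4 -1.3]
  to [ 0.455  -0.315   0.0638] d cm [0.24 0.27 6.17] |d| 6.18
```

Emit:
play_rows --increments '[{"claw": 0, "dx": 0, "dy": 0, "dz": 1.5, "turn": 0}, {"claw": 0, "dx": 0, "dy": 0, "dz": 1.5, "turn": 0}, {"claw": 0, "dx": 0, "dy": 0, "dz": 1.5, "turn": 0}, {"claw": 0, "dx": 0, "dy": 0, "dz": 0.8, "turn": 0}, {"claw": 0, "dx": 0, "dy": 0, "dz": 0.3, "turn": 0}, {"claw": 0, "dx": 0, "dy": 0, "dz": 0.2, "turn": 0}, {"claw": 0, "dx": 0, "dy": 0, "dz": 0.1, "turn": 0}, {"claw": 0, "dx": 0, "dy": 0, "dz": 0, "turn": 0}, {"claw": 0, "dx": 0, "dy": 0, "dz": 0, "turn": 0}]'

```text
time_s: 16.83
eef_pos: [0.455, -0.315, 0.0685]
eef_rot: [[-0.046, 0.999, 0.001], [0.999, 0.046, -0.001], [-0.001, 0.001, -1.0]]
contact_force: [0.2, -0.5, -2.7]
grip_width: 0.0284
gripper_force: 59.6
```

Emit:
play_rows --increments '[{"claw": 0, "dx": 0, "dy": 0, "dz": 0.2, "turn": 0}, {"claw": 0, "dx": 0, "dy": 0, "dz": 0.15, "turn": 0}, {"claw": 0, "dx": 0, "dy": 0, "dz": 0.1, "turn": 0}, {"claw": 0, "dx": 0, "dy": 0, "dz": 0, "turn": 0}]'

```text
time_s: 17.17
eef_pos: [0.4548, -0.315, 0.0639]
eef_rot: [[-0.046, 0.999, 0.0], [0.999, 0.046, -0.001], [-0.001, 0.0, -1.0]]
contact_force: [-0.9, 0.0, 2.5]
grip_width: 0.0286
gripper_force: 60.0
```

Emit:
play_rows --increments '[{"claw": 0.65, "dx": 0, "dy": 0, "dz": 0, "turn": 0}, {"claw": 0.65, "dx": 0, "dy": 0, "dz": 0, "turn": 0}, {"claw": 0.65, "dx": 0, "dy": 0, "dz": 0, "turn": 0}, {"claw": 0.65, "dx": 0, "dy": 0, "dz": 0, "turn": 0}, {"claw": 0.65, "dx": 0, "dy": 0, "dz": 0, "turn": 0}, {"claw": 0.65, "dx": 0, "dy": 0, "dz": -1.5, "turn": 0}, {"claw": 0.65, "dx": 0, "dy": 0, "dz": -2, "turn": 0}, {"claw": 0.65, "dx": 0, "dy": 0, "dz": -2, "turn": 0}, {"claw": 0.65, "dx": 0, "dy": 0, "dz": -2, "turn": 0}, {"claw": 0.65, "dx": 0, "dy": 0, "dz": -2, "turn": 0}, {"claw": 0.65, "dx": 0, "dy": 0, "dz": -2, "turn": 0}, {"claw": 0.65, "dx": 0, "dy": 0, "dz": -2, "turn": 0}]'

```text
time_s: 18.17
eef_pos: [0.4546, -0.3146, 0.1992]
eef_rot: [[-0.046, 0.999, 0.0], [0.999, 0.046, -0.0], [-0.0, 0.0, -1.0]]
contact_force: [-0.2, 0.5, 0.5]
grip_width: 0.0555
gripper_force: 0.0
```

Emit:
play_rows --increments '[{"claw": 1, "dx": 1.95, "dy": 1.16, "dz": 0, "turn": 0}, {"claw": 1, "dx": 1.95, "dy": 1.16, "dz": 0, "turn": 0}, {"claw": 1, "dx": 1.95, "dy": 1.16, "dz": 0, "turn": 0}, {"claw": 1, "dx": 1.95, "dy": 1.16, "dz": 0, "turn": 0}, {"claw": 1, "dx": 1.95, "dy": 1.16, "dz": 0, "turn": 0}, {"claw": 1, "dx": 1.95, "dy": 1.16, "dz": 0, "turn": 0}, {"claw": 1, "dx": 1.95, "dy": 1.16, "dz": 0, "turn": 0}, {"claw": 1, "dx": 1.95, "dy": 1.16, "dz": 0, "turn": 0}, {"claw": 1, "dx": 1.95, "dy": 1.16, "dz": 0, "turn": 0}, {"claw": 1, "dx": 1.95, "dy": 1.16, "dz": 0, "turn": 0}, {"claw": 1, "dx": 1.95, "dy": 1.16, "dz": 0, "turn": 0}, {"claw": 1, "dx": 1.95, "dy": 1.16, "dz": 0, "turn": 0}, {"claw": 1, "dx": 1.95, "dy": 1.16, "dz": 0, "turn": 0}, {"claw": 1, "dx": 1.95, "dy": 1.16, "dz": 0, "turn": 0}, {"claw": 1, "dx": 1.95, "dy": 1.16, "dz": 0, "turn": 0}, {"claw": 1, "dx": 1.95, "dy": 1.16, "dz": 0, "turn": 0}, {"claw": 1, "dx": 1.95, "dy": 1.16, "dz": 0, "turn": 0}, {"claw": 1, "dx": 1.95, "dy": 1.16, "dz": 0, "turn": 0}, {"claw": 1, "dx": 0, "dy": 0, "dz": 0, "turn": 0}, {"claw": 1, "dx": 0, "dy": 0, "dz": 0, "turn": 0}]'

```text
time_s: 19.83
eef_pos: [0.6472, 0.0465, 0.1977]
eef_rot: [[-0.048, 0.999, -0.001], [0.999, 0.048, -0.0], [-0.0, -0.001, -1.0]]
contact_force: [-1.0, -0.9, -0.6]
grip_width: 0.0855
gripper_force: 0.0
```

```bash
python3 - <<'E'
from h import *
a=grab('wrist','w9');b=grab('scene','s9')
f=lambda i:cv2.resize(i,(400,250),interpolation=cv2.INTER_AREA)
cv2.imwrite('pics/m9.png',np.hstack([f(a),f(b)])[:,:,::-1]); go([.6466,.0456,.13],[.6466,.0456,-.004])
X=[.6466,.0456,.042];print(blob('w9',X,*WHITE)); p,b=blob('w9',X,*WHITE)
if b: print(atz('w9',b[0],b[1],.042))
E
```

```text
t 19.93 pos [0.6469 0.0452 0.198 ] yaw 92.63 tilt [-3.e-04 -4.e-04 -1.e+00] w 0.0854 F 0.0 [ 0.3 -0.5 -0.4]
  to [0.6466 0.0456 0.13  ] d cm [ 0.05 -0.03  6.8 ] |d| 6.8
  to [ 0.6466  0.0456 -0.004 ] d cm [ 0.   0.  13.4] |d| 13.4
(array([316.4, 179. ]), (317.8, 175.6, 52, 57, 2228))
[0.64799673 0.04958405 0.042     ]
```

View pics/m9.png

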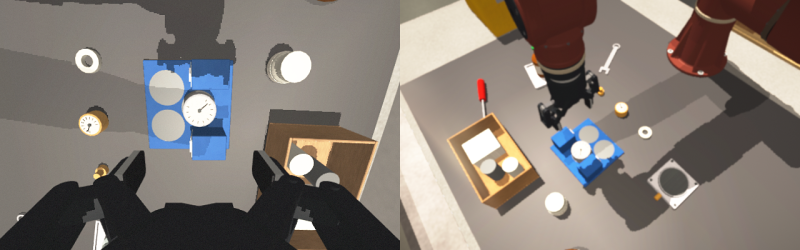

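Both grey discs are free, at (267,139) and (268,198) in full wrist pixels. The large gauge is centred at (318,176), which is (0.648, 0.047) averaged. I descend around it with the jaws fully open.

Emit:
play_rows --increments '[{"claw": 1, "dx": 0.15, "dy": 0.06, "dz": 2.5, "turn": 0}, {"claw": 1, "dx": 0, "dy": 0, "dz": 2.5, "turn": 0}, {"claw": 1, "dx": 0, "dy": 0, "dz": 2.5, "turn": 0}, {"claw": 1, "dx": 0, "dy": 0, "dz": 2, "turn": 0}, {"claw": 1, "dx": 0, "dy": 0, "dz": 2, "turn": 0}, {"claw": 1, "dx": 0, "dy": 0, "dz": 2, "turn": 0}, {"claw": 1, "dx": 0, "dy": 0, "dz": 2, "turn": 0}, {"claw": 1, "dx": 0, "dy": 0, "dz": 1.5, "turn": 0}, {"claw": 1, "dx": 0, "dy": 0, "dz": 1, "turn": 0}, {"claw": 1, "dx": 0, "dy": 0, "dz": 1, "turn": 0}, {"claw": 1, "dx": 0, "dy": 0, "dz": 0, "turn": 0}, {"claw": 1, "dx": 0, "dy": 0, "dz": 0, "turn": 0}]'

```text
time_s: 20.93
eef_pos: [0.6476, 0.0468, 0.0083]
eef_rot: [[-0.045, 0.999, -0.0], [0.999, 0.045, -0.0], [-0.0, -0.0, -1.0]]
contact_force: [-0.2, 0.2, 0.7]
grip_width: 0.0851
gripper_force: 0.0
```

```bash
python3 - <<'E'
from h import *
a=grab('wrist','w10');b=grab('scene','s10')
f=lambda i:cv2.resize(i,(400,330),interpolation=cv2.INTER_CUBIC)
cv2.imwrite('pics/m10.png',np.hstack([f(a[120:384,160:480]),f(b[170:302,220:380])])[:,:,::-1]); go([.6475,.047,-.012])
E
```

```text
t 21.03 pos [0.6484 0.0468 0.0094] yaw 92.62 tilt [-4.0e-04  1.6e-03 -1.0e+00] w 0.0857 F 0.0 [-0.3  0.1  0.1]
  to [ 0.6475  0.047  -0.012 ] d cm [ 0.02 -0.09  2.14] |d| 2.14
```

View pics/m10.png

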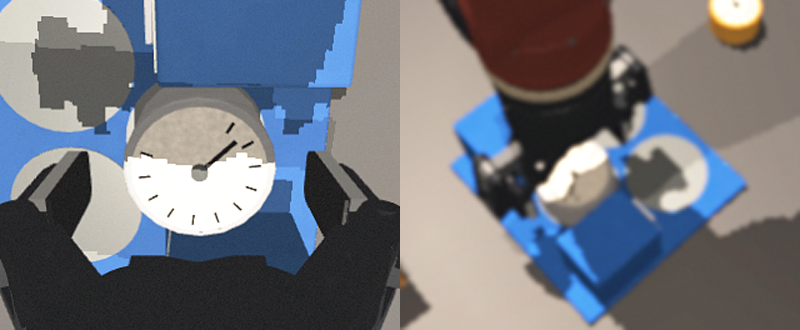

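The gauge (montage 199,172) is midway between the pads (92 and 305). I lower 2 cm more and close.

Emit:
play_rows --increments '[{"claw": 1, "dx": 0, "dy": 0, "dz": 0.8, "turn": 0}, {"claw": 1, "dx": 0, "dy": 0, "dz": 0.8, "turn": 0}, {"claw": 1, "dx": 0, "dy": 0, "dz": 0.5, "turn": 0}, {"claw": 1, "dx": 0, "dy": 0, "dz": 0, "turn": 0}, {"claw": 0.3, "dx": 0, "dy": 0, "dz": 0, "turn": 0}, {"claw": 0.3, "dx": 0, "dy": 0, "dz": 0, "turn": 0}, {"claw": 0.3, "dx": 0, "dy": 0, "dz": 0, "turn": 0}, {"claw": 0.3, "dx": 0, "dy": 0, "dz": 0, "turn": 0}, {"claw": 0.3, "dx": 0, "dy": 0, "dz": 0, "turn": 0}]'

```text
time_s: 21.78
eef_pos: [0.6481, 0.047, -0.0122]
eef_rot: [[-0.046, 0.999, 0.001], [0.999, 0.046, -0.0], [-0.0, 0.001, -1.0]]
contact_force: [0.5, 0.9, 3.4]
grip_width: 0.061
gripper_force: 66.0
```

Emit:
play_rows --increments '[{"claw": 0.3, "dx": 0, "dy": 0, "dz": -0.5, "turn": 0}, {"claw": 0.3, "dx": 0, "dy": 0, "dz": -1.2, "turn": 0}, {"claw": 0.3, "dx": 0, "dy": 0, "dz": -1.5, "turn": 0}, {"claw": 0.3, "dx": 0, "dy": 0, "dz": -1.5, "turn": 0}, {"claw": 0.3, "dx": 0, "dy": 0, "dz": -1.5, "turn": 0}, {"claw": 0.3, "dx": 0, "dy": 0, "dz": -1.5, "turn": 0}, {"claw": 0.3, "dx": 0, "dy": 0, "dz": -1.3, "turn": 0}, {"claw": 0.3, "dx": 0, "dy": 0, "dz": 0, "turn": 0}]'

```text
time_s: 22.45
eef_pos: [0.6495, 0.0469, 0.0811]
eef_rot: [[-0.046, 0.999, 0.005], [0.999, 0.046, -0.001], [-0.001, 0.005, -1.0]]
contact_force: [-0.8, -0.9, -1.9]
grip_width: 0.0603
gripper_force: 65.4
```

Emit:
play_rows --increments '[{"claw": 0.3, "dx": 1, "dy": -0.5, "dz": 0, "turn": 0}, {"claw": 0.3, "dx": 1.73, "dy": -0.95, "dz": 0, "turn": 0}, {"claw": 0.3, "dx": 1.73, "dy": -0.95, "dz": 0, "turn": 0}, {"claw": 0.3, "dx": 1.73, "dy": -0.95, "dz": 0, "turn": 0}, {"claw": 0.3, "dx": 1.73, "dy": -0.95, "dz": 0, "turn": 0}, {"claw": 0.3, "dx": 1.73, "dy": -0.95, "dz": 0, "turn": 0}, {"claw": 0.3, "dx": 1.73, "dy": -0.95, "dz": 0, "turn": 0}, {"claw": 0.3, "dx": 1.73, "dy": -0.95, "dz": 0, "turn": 0}, {"claw": 0.3, "dx": 1.73, "dy": -0.95, "dz": 0, "turn": 0}, {"claw": 0.3, "dx": 1.73, "dy": -0.95, "dz": 0, "turn": 0}, {"claw": 0.3, "dx": 1.73, "dy": -0.95, "dz": 0, "turn": 0}, {"claw": 0.3, "dx": 1.73, "dy": -0.95, "dz": 0, "turn": 0}, {"claw": 0.3, "dx": 1.73, "dy": -0.95, "dz": 0, "turn": 0}, {"claw": 0.3, "dx": 1.73, "dy": -0.95, "dz": 0, "turn": 0}, {"claw": 0.3, "dx": 1.73, "dy": -0.95, "dz": 0, "turn": 0}, {"claw": 0.3, "dx": 0.7, "dy": -0.3, "dz": 0, "turn": 0}, {"claw": 0.3, "dx": 0, "dy": 0, "dz": 0, "turn": 0}, {"claw": 0.3, "dx": 0, "dy": 0, "dz": 0, "turn": 0}]'

```text
time_s: 23.95
eef_pos: [0.4944, 0.2995, 0.0765]
eef_rot: [[-0.047, 0.999, -0.001], [0.999, 0.047, -0.001], [-0.001, -0.001, -1.0]]
contact_force: [0.0, -0.9, -2.0]
grip_width: 0.0605
gripper_force: 65.5
```

```bash
python3 - <<'E'
from h import *
a=grab('wrist','w11');b=grab('scene','s11')
f=lambda i:cv2.resize(i,(400,330),interpolation=cv2.INTER_CUBIC)
cv2.imwrite('pics/m11.png',np.hstack([f(a[70:400,120:520]),f(b[200:365,340:540])])[:,:,::-1]); go([.495,.2995,.0])
E
```

```text
t 24.05 pos [0.4952 0.2988 0.0768] yaw 92.59 tilt [-5.e-04 -3.e-04 -1.e+00] w 0.0604 F 65.5 [-0.7 -0.1 -2.1]
  to [0.495  0.2995 0.    ] d cm [ 0.07 -0.01  7.68] |d| 7.68
```

View pics/m11.png

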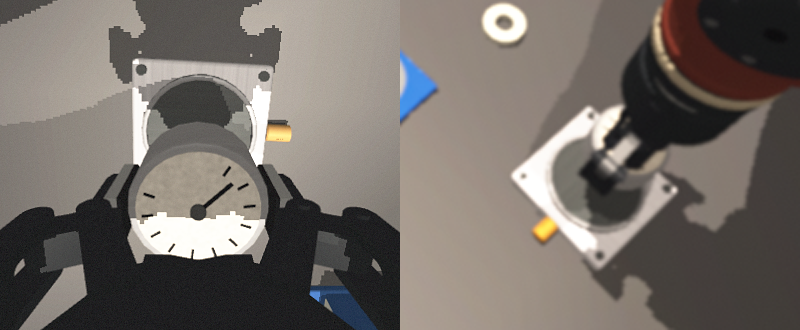

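The gauge is held over the seat; the seat's far corners are at about (253,130) and (391,137) in full pixels. Check where those lie.

```bash
python3 - <<'E'
from h import *
A=atz('w11',253,130,.02);B=atz('w11',391,137,.02);print(A,B,np.linalg.norm(A-B))
m=(A+B)/2;d=(B-A)/np.linalg.norm(B-A);n=np.array([d[1],-d[0],0]);print(m+n*.055, m-n*.055)
E
```

```text
[0.44432005 0.35558101 0.02      ] [0.54792178 0.35521959 0.02      ] 0.10360236204666072
[0.49592904 0.30040063 0.02      ] [0.49631278 0.41039996 0.02      ]
```

Emit:
play_rows --increments '[{"claw": 0.3, "dx": 0.1, "dy": 0.03, "dz": 1.5, "turn": 0}, {"claw": 0.3, "dx": 0, "dy": 0, "dz": 1.5, "turn": 0}, {"claw": 0.3, "dx": 0, "dy": 0, "dz": 1.5, "turn": 0}, {"claw": 0.3, "dx": 0, "dy": 0, "dz": 1.2, "turn": 0}, {"claw": 0.3, "dx": 0, "dy": 0, "dz": 0.8, "turn": 0}, {"claw": 0.3, "dx": 0, "dy": 0, "dz": 0.5, "turn": 0}, {"claw": 0.3, "dx": 0, "dy": 0, "dz": 0.3, "turn": 0}, {"claw": 0.3, "dx": 0, "dy": 0, "dz": 0, "turn": 0}, {"claw": 0.3, "dx": 0, "dy": 0, "dz": 0, "turn": 0}]'

```text
time_s: 24.8
eef_pos: [0.4956, 0.3007, 0.0047]
eef_rot: [[-0.046, 0.999, 0.001], [0.999, 0.046, 0.0], [0.0, 0.001, -1.0]]
contact_force: [-0.5, -0.7, -2.2]
grip_width: 0.0603
gripper_force: 65.5
```

Emit:
play_rows --increments '[{"claw": 0.3, "dx": 0, "dy": 0, "dz": 0.2, "turn": 0}, {"claw": 0.3, "dx": 0, "dy": 0, "dz": 0.2, "turn": 0}, {"claw": 0.3, "dx": 0, "dy": 0, "dz": 0, "turn": 0}, {"claw": 0.3, "dx": 0, "dy": 0, "dz": 0, "turn": 0}]'

```text
time_s: 25.13
eef_pos: [0.4951, 0.3006, 0.0002]
eef_rot: [[-0.046, 0.999, 0.0], [0.999, 0.046, -0.0], [-0.0, 0.0, -1.0]]
contact_force: [-0.2, 0.7, -3.4]
grip_width: 0.0608
gripper_force: 65.5
```

Emit:
play_rows --increments '[{"claw": 0.3, "dx": 0, "dy": 0, "dz": 0.1, "turn": 0}, {"claw": 0.3, "dx": 0, "dy": 0, "dz": 0, "turn": 0}, {"claw": 1, "dx": 0, "dy": 0, "dz": 0, "turn": 0}, {"claw": 1, "dx": 0, "dy": 0, "dz": 0, "turn": 0}, {"claw": 1, "dx": 0, "dy": 0, "dz": 0, "turn": 0}, {"claw": 1, "dx": 0, "dy": 0, "dz": 0, "turn": 0}, {"claw": 1, "dx": 0, "dy": 0, "dz": -1, "turn": 0}, {"claw": 1, "dx": 0, "dy": 0, "dz": -2.5, "turn": 0}, {"claw": 1, "dx": 0, "dy": 0, "dz": -2.5, "turn": 0}, {"claw": 1, "dx": 0, "dy": 0, "dz": -2.5, "turn": 0}, {"claw": 1, "dx": 0, "dy": 0, "dz": -2.5, "turn": 0}, {"claw": 1, "dx": 0, "dy": 0, "dz": -2.5, "turn": 0}, {"claw": 1, "dx": 0, "dy": 0, "dz": -2.5, "turn": 0}, {"claw": 1, "dx": 0, "dy": 0, "dz": 0, "turn": 0}]'

```text
time_s: 26.3
eef_pos: [0.4976, 0.3014, 0.1658]
eef_rot: [[-0.046, 0.999, 0.008], [0.999, 0.046, 0.002], [0.002, 0.008, -1.0]]
contact_force: [0.5, 0.2, 0.2]
grip_width: 0.0854
gripper_force: 0.0
```

Emit:
play_rows --increments '[{"claw": 1, "dx": -1.94, "dy": -0.46, "dz": 0, "turn": 0}, {"claw": 1, "dx": -1.94, "dy": -0.46, "dz": 0, "turn": 0}, {"claw": 1, "dx": -1.94, "dy": -0.46, "dz": 0, "turn": 0}, {"claw": 1, "dx": -1.94, "dy": -0.46, "dz": 0, "turn": 0}, {"claw": 1, "dx": -1.94, "dy": -0.46, "dz": 0, "turn": 0}, {"claw": 1, "dx": -1.94, "dy": -0.46, "dz": 0, "turn": 0}, {"claw": 1, "dx": -1.94, "dy": -0.46, "dz": 0, "turn": 0}, {"claw": 1, "dx": -1.94, "dy": -0.46, "dz": 0, "turn": 0}, {"claw": 1, "dx": -1.94, "dy": -0.46, "dz": 0, "turn": 0}, {"claw": 1, "dx": -1.94, "dy": -0.46, "dz": 0, "turn": 0}, {"claw": 1, "dx": -1.94, "dy": -0.46, "dz": 0, "turn": 0}, {"claw": 1, "dx": -1.94, "dy": -0.46, "dz": 0, "turn": 0}, {"claw": 1, "dx": -1.94, "dy": -0.46, "dz": 0, "turn": 0}, {"claw": 1, "dx": -1.94, "dy": -0.46, "dz": 0, "turn": 0}, {"claw": 1, "dx": -1.94, "dy": -0.46, "dz": 0, "turn": 0}, {"claw": 1, "dx": 0, "dy": 0, "dz": 0, "turn": 0}, {"claw": 1, "dx": 0, "dy": 0, "dz": 0, "turn": 0}]'

```text
time_s: 27.72
eef_pos: [0.4396, 0.0061, 0.1596]
eef_rot: [[-0.044, 0.999, 0.001], [0.999, 0.044, -0.0], [-0.0, 0.001, -1.0]]
contact_force: [-0.1, 0.6, -0.3]
grip_width: 0.0855
gripper_force: 0.0
```

```bash
python3 - <<'E'
from h import *
a=grab('wrist','w12');b=grab('scene','s12');c=grab('top','t12')
f=lambda i:cv2.resize(i,(400,250),interpolation=cv2.INTER_AREA)
cv2.imwrite('pics/m12.png',np.vstack([np.hstack([f(a),f(b)]),np.hstack([f(c),cv2.resize(b[230:350,370:562],(400,250))])])[:,:,::-1]); go([.439,.0072,.01],[.439,.0072,-.02])
X=[.439,.0072,.03]; p,b=blob('w12',X,*WHITE); print(p,b); print(atz('w12',b[0],b[1],.03) if b else '')
X=[.4955,.3,.054]
for n in('s12','t12'):
  p,b=blob(n,X,*WHITE); print(p,b); print(atz(n,b[0],b[1],.054) if b else '')
E
```

```text
t 27.87 pos [0.4397 0.0073 0.1594] yaw 92.66 tilt [ 0.e+00  3.e-04 -1.e+00] w 0.0852 F 0.0 [-0.  -0.1  0.4]
  to [0.439  0.0072 0.01  ] d cm [-1.000e-02 -7.000e-02  1.494e+01] |d| 14.94
  to [ 0.439   0.0072 -0.02  ] d cm [-0. -0.  3.] |d| 3.0
[316.2 182.5] (316.3, 181.7, 36, 37, 1012)
[0.43904228 0.00803083 0.03      ]
[442.4 284.8] (439.6, 296.5, 63, 98, 2929)
[0.51532155 0.31056787 0.054     ]
[171.8 225.6] (177.2, 223.6, 55, 84, 2010)
[0.4994619  0.28883301 0.054     ]
```

View pics/m12.png

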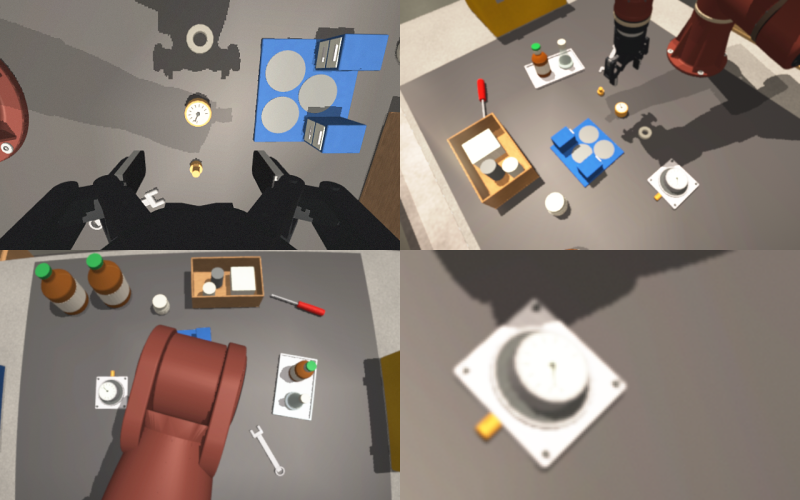

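That used my last picture. It shows the gauge inside the seat rim (montage 552,362), bottle and flask upright in the tray, and the small gauge centred below the jaws at (316,182). I descend on the small gauge.

Emit:
play_rows --increments '[{"claw": 1, "dx": 0.03, "dy": -0.06, "dz": 2.5, "turn": 0}, {"claw": 1, "dx": 0, "dy": 0, "dz": 2.5, "turn": 0}, {"claw": 1, "dx": 0, "dy": 0, "dz": 2.5, "turn": 0}, {"claw": 1, "dx": 0, "dy": 0, "dz": 2.5, "turn": 0}, {"claw": 1, "dx": 0, "dy": 0, "dz": 2.5, "turn": 0}, {"claw": 1, "dx": 0, "dy": 0, "dz": 1.5, "turn": 0}, {"claw": 1, "dx": 0, "dy": 0, "dz": 1.5, "turn": 0}, {"claw": 1, "dx": 0, "dy": 0, "dz": 1, "turn": 0}, {"claw": 1, "dx": 0, "dy": 0, "dz": 0.7, "turn": 0}, {"claw": 1, "dx": 0, "dy": 0, "dz": 0.3, "turn": 0}, {"claw": 1, "dx": 0, "dy": 0, "dz": 0, "turn": 0}, {"claw": 1, "dx": 0, "dy": 0, "dz": 0, "turn": 0}]'

```text
time_s: 28.87
eef_pos: [0.4395, 0.007, -0.0151]
eef_rot: [[-0.046, 0.999, 0.001], [0.999, 0.046, -0.0], [-0.0, 0.001, -1.0]]
contact_force: [0.7, 0.2, 0.1]
grip_width: 0.0855
gripper_force: 0.0
```

Emit:
play_rows --increments '[{"claw": 0.2, "dx": 0, "dy": 0, "dz": 0, "turn": 0}, {"claw": 0.2, "dx": 0, "dy": 0, "dz": 0, "turn": 0}, {"claw": 0.2, "dx": 0, "dy": 0, "dz": 0, "turn": 0}, {"claw": 0.2, "dx": 0, "dy": 0, "dz": 0, "turn": 0}, {"claw": 0.2, "dx": 0, "dy": 0, "dz": 0, "turn": 0}, {"claw": 0.2, "dx": 0, "dy": 0, "dz": 0, "turn": 0}]'

```text
time_s: 29.37
eef_pos: [0.4396, 0.0068, -0.0149]
eef_rot: [[-0.046, 0.999, 0.001], [0.999, 0.046, -0.0], [-0.001, 0.001, -1.0]]
contact_force: [-0.8, 0.5, 6.6]
grip_width: 0.0441
gripper_force: 61.3
```

Emit:
play_rows --increments '[{"claw": 0.2, "dx": 0, "dy": 0, "dz": -0.5, "turn": 0}, {"claw": 0.2, "dx": 0, "dy": 0, "dz": -1.5, "turn": 0}, {"claw": 0.2, "dx": 0, "dy": 0, "dz": -2, "turn": 0}, {"claw": 0.2, "dx": 0, "dy": 0, "dz": -2, "turn": 0}, {"claw": 0.2, "dx": 0, "dy": 0, "dz": -2, "turn": 0}, {"claw": 0.2, "dx": 0, "dy": 0, "dz": -2, "turn": 0}, {"claw": 0.2, "dx": 0, "dy": 0, "dz": 0, "turn": 0}, {"claw": 0.2, "dx": 0.25, "dy": 1.74, "dz": 0, "turn": 0}, {"claw": 0.2, "dx": 0.25, "dy": 1.74, "dz": 0, "turn": 0}, {"claw": 0.2, "dx": 0.25, "dy": 1.74, "dz": 0, "turn": 0}, {"claw": 0.2, "dx": 0.25, "dy": 1.74, "dz": 0, "turn": 0}, {"claw": 0.2, "dx": 0.25, "dy": 1.74, "dz": 0, "turn": 0}, {"claw": 0.2, "dx": 0.25, "dy": 1.74, "dz": 0, "turn": 0}, {"claw": 0.2, "dx": 0.25, "dy": 1.74, "dz": 0, "turn": 0}, {"claw": 0.2, "dx": 0.25, "dy": 1.74, "dz": 0, "turn": 0}, {"claw": 0.2, "dx": 0.25, "dy": 1.74, "dz": 0, "turn": 0}, {"claw": 0.2, "dx": 0.25, "dy": 1.74, "dz": 0, "turn": 0}, {"claw": 0.2, "dx": 0.25, "dy": 1.74, "dz": 0, "turn": 0}, {"claw": 0.2, "dx": 0.25, "dy": 1.74, "dz": 0, "turn": 0}, {"claw": 0.2, "dx": 0, "dy": 0, "dz": 0, "turn": 0}]'

```text
time_s: 31.03
eef_pos: [0.6477, 0.0469, 0.0823]
eef_rot: [[-0.046, 0.999, -0.001], [0.999, 0.046, 0.0], [0.0, -0.001, -1.0]]
contact_force: [1.3, 0.5, -2.9]
grip_width: 0.044
gripper_force: 62.0
```

Emit:
play_rows --increments '[{"claw": 0.2, "dx": 0, "dy": 0, "dz": 0, "turn": 0}, {"claw": 0.2, "dx": 0, "dy": 0, "dz": 0, "turn": 0}]'

```text
time_s: 31.2
eef_pos: [0.6452, 0.0466, 0.0831]
eef_rot: [[-0.046, 0.999, -0.002], [0.999, 0.046, 0.0], [0.0, -0.002, -1.0]]
contact_force: [-0.6, -0.9, -1.9]
grip_width: 0.0443
gripper_force: 62.0
```

```bash
python3 - <<'E'
from h import *
go([.647,.0462,-.0069])
E
```

```text
t 31.2 pos [0.6452 0.0466 0.0831] yaw 92.63 tilt [ 2.e-04 -2.e-03 -1.e+00] w 0.0443 F 62.0 [-0.6 -0.9 -1.9]
  to [ 0.647   0.0462 -0.0069] d cm [-0.05  0.2   9.  ] |d| 9.0
```

Emit:
play_rows --increments '[{"claw": 0.2, "dx": -0.05, "dy": 0.1, "dz": 2, "turn": 0}, {"claw": 0.2, "dx": 0, "dy": 0, "dz": 2, "turn": 0}, {"claw": 0.2, "dx": 0, "dy": 0, "dz": 1.5, "turn": 0}, {"claw": 0.2, "dx": 0, "dy": 0, "dz": 1.5, "turn": 0}, {"claw": 0.2, "dx": 0, "dy": 0, "dz": 1, "turn": 0}, {"claw": 0.2, "dx": 0, "dy": 0, "dz": 0.4, "turn": 0}, {"claw": 0.2, "dx": 0, "dy": 0, "dz": 0.2, "turn": 0}, {"claw": 0.2, "dx": 0, "dy": 0, "dz": 0, "turn": 0}, {"claw": 0.2, "dx": 0, "dy": 0, "dz": 0, "turn": 0}, {"claw": 0.2, "dx": 0, "dy": 0, "dz": 0, "turn": 0}]'

```text
time_s: 32.03
eef_pos: [0.6479, 0.046, -0.0007]
eef_rot: [[-0.046, 0.999, 0.002], [0.999, 0.046, -0.0], [-0.0, 0.002, -1.0]]
contact_force: [0.1, 0.5, -1.9]
grip_width: 0.0445
gripper_force: 62.0
```

Emit:
play_rows --increments '[{"claw": 0.2, "dx": 0, "dy": 0, "dz": 0.2, "turn": 0}, {"claw": 0.2, "dx": 0, "dy": 0, "dz": 0.2, "turn": 0}, {"claw": 0.2, "dx": 0, "dy": 0, "dz": 0.1, "turn": 0}, {"claw": 0.2, "dx": 0, "dy": 0, "dz": 0, "turn": 0}, {"claw": 0.2, "dx": 0, "dy": 0, "dz": 0, "turn": 0}]'

```text
time_s: 32.45
eef_pos: [0.6472, 0.0461, -0.0068]
eef_rot: [[-0.046, 0.999, 0.0], [0.999, 0.046, -0.0], [-0.0, 0.0, -1.0]]
contact_force: [-1.0, -0.2, -1.5]
grip_width: 0.0443
gripper_force: 62.2
```

Emit:
play_rows --increments '[{"claw": 0.2, "dx": 0, "dy": 0, "dz": 0.1, "turn": 0}, {"claw": 0.2, "dx": 0, "dy": 0, "dz": 0, "turn": 0}, {"claw": 0.9, "dx": 0, "dy": 0, "dz": 0, "turn": 0}, {"claw": 0.9, "dx": 0, "dy": 0, "dz": 0, "turn": 0}, {"claw": 0.9, "dx": 0, "dy": 0, "dz": 0, "turn": 0}, {"claw": 0.9, "dx": 0, "dy": 0, "dz": 0, "turn": 0}, {"claw": 0.9, "dx": 0, "dy": 0, "dz": 0, "turn": 0}, {"claw": 0.9, "dx": 0, "dy": 0, "dz": -1, "turn": 0}, {"claw": 0.9, "dx": 0, "dy": 0, "dz": -2.5, "turn": 0}, {"claw": 0.9, "dx": 0, "dy": 0, "dz": -2.5, "turn": 0}, {"claw": 0.9, "dx": 0, "dy": 0, "dz": -3, "turn": 0}, {"claw": 0.9, "dx": 0, "dy": 0, "dz": -3, "turn": 0}, {"claw": 0.7, "dx": 0, "dy": 0, "dz": -3, "turn": 0}, {"claw": 0.7, "dx": 0, "dy": 0, "dz": -3, "turn": 0}, {"claw": 0.7, "dx": 0, "dy": 0, "dz": -2.5, "turn": 0}, {"claw": 0.7, "dx": 0, "dy": 0, "dz": 0, "turn": 0}, {"claw": 0.7, "dx": 0, "dy": 0, "dz": 0, "turn": 0}]'

```text
time_s: 33.87
eef_pos: [0.6483, 0.046, 0.1999]
eef_rot: [[-0.046, 0.999, 0.004], [0.999, 0.046, -0.001], [-0.001, 0.004, -1.0]]
contact_force: [0.2, -0.6, -1.1]
grip_width: 0.0598
gripper_force: 0.0
```

```bash
python3 - <<'E'
from h import *
grab('wrist','w13')
X=[.647,.046,.038]; p,b=blob('w13',X,*WHITE); print(p,b); print(atz('w13',b[0],b[1],.038) if b else '')
go([.4548,-.315,.2])
E
```

```text
[315.2 176.9] (316.3, 175.8, 33, 34, 856)
[0.64821104 0.04734913 0.038     ]
t 33.92 pos [0.6475 0.0461 0.1979] yaw 92.63 tilt [-3.0e-04  1.2e-03 -1.0e+00] w 0.0598 F 0.0 [-0.3 -1.1  0.3]
  to [ 0.4548 -0.315   0.2   ] d cm [-35.18 -20.9   -0.23] |d| 40.93
```

Small gauge sits at (0.648, 0.047), flat and on target. Back for the flask.

Emit:
play_rows --increments '[{"claw": 0.65, "dx": -1.95, "dy": -1.16, "dz": 0, "turn": 0}, {"claw": 0.65, "dx": -1.95, "dy": -1.16, "dz": 0, "turn": 0}, {"claw": 0.65, "dx": -1.95, "dy": -1.16, "dz": 0, "turn": 0}, {"claw": 0.65, "dx": -1.95, "dy": -1.16, "dz": 0, "turn": 0}, {"claw": 0.65, "dx": -1.95, "dy": -1.16, "dz": 0, "turn": 0}, {"claw": 0.65, "dx": -1.95, "dy": -1.16, "dz": 0, "turn": 0}, {"claw": 0.65, "dx": -1.95, "dy": -1.16, "dz": 0, "turn": 0}, {"claw": 0.65, "dx": -1.95, "dy": -1.16, "dz": 0, "turn": 0}, {"claw": 0.65, "dx": -1.95, "dy": -1.16, "dz": 0, "turn": 0}, {"claw": 0.65, "dx": -1.95, "dy": -1.16, "dz": 0, "turn": 0}, {"claw": 0.65, "dx": -1.95, "dy": -1.16, "dz": 0, "turn": 0}, {"claw": 0.65, "dx": -1.95, "dy": -1.16, "dz": 0, "turn": 0}, {"claw": 0.65, "dx": -1.95, "dy": -1.16, "dz": 0, "turn": 0}, {"claw": 0.65, "dx": -1.95, "dy": -1.16, "dz": 0, "turn": 0}, {"claw": 0.65, "dx": -1.95, "dy": -1.16, "dz": 0, "turn": 0}, {"claw": 0.65, "dx": -1.95, "dy": -1.16, "dz": 0, "turn": 0}, {"claw": 0.65, "dx": -1.95, "dy": -1.16, "dz": 0, "turn": 0}, {"claw": 0.65, "dx": -2, "dy": -1.17, "dz": 0, "turn": 0}, {"claw": 0.65, "dx": 0, "dy": 0, "dz": 0, "turn": 0}, {"claw": 0.65, "dx": 0, "dy": 0, "dz": 0, "turn": 0}]'

```text
time_s: 35.58
eef_pos: [0.4536, -0.3148, 0.1958]
eef_rot: [[-0.044, 0.999, -0.002], [0.999, 0.044, 0.002], [0.002, -0.001, -1.0]]
contact_force: [-0.5, 0.8, 0.5]
grip_width: 0.0558
gripper_force: 0.0
```

Emit:
play_rows --increments '[{"claw": 0.65, "dx": 0, "dy": 0, "dz": 0, "turn": 0}, {"claw": 0.65, "dx": 0, "dy": 0, "dz": 0, "turn": 0}]'

```text
time_s: 35.75
eef_pos: [0.4548, -0.3136, 0.1967]
eef_rot: [[-0.047, 0.999, -0.0], [0.999, 0.047, 0.001], [0.001, -0.0, -1.0]]
contact_force: [-0.5, 0.4, -0.1]
grip_width: 0.0556
gripper_force: 0.0
```

```bash
python3 - <<'E'
from h import *
grab('wrist','w14'); grab('scene','s14')
for n in('w14','s14'):
  for X,c in (([.4548,-.315,.118],((0,0,150),(180,60,255))),([.548,-.3335,.139],GREEN)):
    p,b=blob(n,X,*c); print(n,p,b, atz(n,b[0],b[1],X[2]).round(4) if b else '')
go([.4548,-.315,.064])
E
```

```text
w14 [316.57421849 198.52643122] None 
w14 [427.7 232. ] (426.5, 229.9, 37, 39, 1146) [ 0.5467 -0.3317  0.139 ]
s14 [257.5  66.8] (257.8, 66.5, 11, 15, 135) [ 0.4537 -0.3155  0.118 ]
s14 [216.6  73.5] (216.9, 74.4, 13, 15, 153) [ 0.549  -0.3308  0.139 ]
t 35.85 pos [ 0.455  -0.3137  0.197 ] yaw 92.7 tilt [ 3.e-04 -2.e-04 -1.e+00] w 0.0554 F 0.0 [0.2 0.3 0.3]
  to [ 0.4548 -0.315   0.064 ] d cm [-0.13 -0.02 13.3 ] |d| 13.3
```

Both objects stand where I left them. Grip the flask.

Emit:
play_rows --increments '[{"claw": 0.65, "dx": -0.1, "dy": 0, "dz": 2, "turn": 0}, {"claw": 0.65, "dx": 0, "dy": 0, "dz": 2, "turn": 0}, {"claw": 0.65, "dx": 0, "dy": 0, "dz": 2, "turn": 0}, {"claw": 0.65, "dx": 0, "dy": 0, "dz": 2, "turn": 0}, {"claw": 0.65, "dx": 0, "dy": 0, "dz": 1.5, "turn": 0}, {"claw": 0.65, "dx": 0, "dy": 0, "dz": 1.5, "turn": 0}, {"claw": 0.65, "dx": 0, "dy": 0, "dz": 1.2, "turn": 0}, {"claw": 0.65, "dx": 0, "dy": 0, "dz": 1.1, "turn": 0}, {"claw": 0.65, "dx": 0, "dy": 0, "dz": 0, "turn": 0}, {"claw": 0, "dx": 0, "dy": 0, "dz": 0, "turn": 0}, {"claw": 0, "dx": 0, "dy": 0, "dz": 0, "turn": 0}, {"claw": 0, "dx": 0, "dy": 0, "dz": 0, "turn": 0}, {"claw": 0, "dx": 0, "dy": 0, "dz": 0, "turn": 0}, {"claw": 0, "dx": 0, "dy": 0, "dz": 0, "turn": 0}]'

```text
time_s: 37.02
eef_pos: [0.4551, -0.3162, 0.0653]
eef_rot: [[-0.046, 0.999, 0.001], [0.999, 0.046, -0.001], [-0.001, 0.001, -1.0]]
contact_force: [-1.6, 0.4, 5.8]
grip_width: 0.0284
gripper_force: 59.3
```

Emit:
play_rows --increments '[{"claw": 0, "dx": 0, "dy": 0, "dz": -0.5, "turn": 0}, {"claw": 0, "dx": 0, "dy": 0, "dz": -1.2, "turn": 0}, {"claw": 0, "dx": 0, "dy": 0, "dz": -1.5, "turn": 0}, {"claw": 0, "dx": 0, "dy": 0, "dz": -1.5, "turn": 0}, {"claw": 0, "dx": 0, "dy": 0, "dz": -1.5, "turn": 0}, {"claw": 0, "dx": 0, "dy": 0, "dz": -0.8, "turn": 0}, {"claw": 0, "dx": 0, "dy": 0, "dz": 0, "turn": 0}]'

```text
time_s: 37.6
eef_pos: [0.4556, -0.3166, 0.1369]
eef_rot: [[-0.046, 0.999, 0.002], [0.999, 0.046, -0.003], [-0.003, 0.002, -1.0]]
contact_force: [1.2, 0.1, -1.4]
grip_width: 0.0285
gripper_force: 59.3
```

Emit:
play_rows --increments '[{"claw": 0, "dx": 1.2, "dy": 0.4, "dz": 0, "turn": 0}, {"claw": 0, "dx": 2.1, "dy": 0.8, "dz": 0, "turn": 0}, {"claw": 0, "dx": 2.1, "dy": 0.8, "dz": 0, "turn": 0}, {"claw": 0, "dx": 2.1, "dy": 0.8, "dz": 0, "turn": 0}, {"claw": 0, "dx": 2.1, "dy": 0.8, "dz": 0, "turn": 0}, {"claw": 0, "dx": 2.1, "dy": 0.8, "dz": 0, "turn": 0}, {"claw": 0, "dx": 2.1, "dy": 0.8, "dz": 0, "turn": 0}, {"claw": 0, "dx": 2.1, "dy": 0.8, "dz": 0, "turn": 0}, {"claw": 0, "dx": 2.1, "dy": 0.8, "dz": 0, "turn": 0}, {"claw": 0, "dx": 2.1, "dy": 0.8, "dz": 0, "turn": 0}, {"claw": 0, "dx": 2.1, "dy": 0.8, "dz": 0, "turn": 0}, {"claw": 0, "dx": 2.1, "dy": 0.8, "dz": 0, "turn": 0}, {"claw": 0, "dx": 2.1, "dy": 0.8, "dz": 0, "turn": 0}, {"claw": 0, "dx": 2.1, "dy": 0.8, "dz": 0, "turn": 0}, {"claw": 0, "dx": 2.1, "dy": 0.8, "dz": 0, "turn": 0}, {"claw": 0, "dx": 2.1, "dy": 0.8, "dz": 0, "turn": 0}, {"claw": 0, "dx": 2.1, "dy": 0.8, "dz": 0, "turn": 0}, {"claw": 0, "dx": 2.1, "dy": 0.8, "dz": 0, "turn": 0}, {"claw": 0, "dx": 2.1, "dy": 0.8, "dz": 0, "turn": 0}, {"claw": 0, "dx": 0, "dy": 0, "dz": 0, "turn": 0}]'

```text
time_s: 39.27
eef_pos: [0.5842, 0.0849, 0.1328]
eef_rot: [[-0.049, 0.999, -0.002], [0.999, 0.049, 0.002], [0.002, -0.001, -1.0]]
contact_force: [0.1, -0.2, -1.6]
grip_width: 0.0287
gripper_force: 59.5
```

Emit:
play_rows --increments '[{"claw": 0, "dx": 0, "dy": 0, "dz": 0, "turn": 0}, {"claw": 0, "dx": 0, "dy": 0, "dz": 0, "turn": 0}, {"claw": 0, "dx": 0, "dy": 0, "dz": 0, "turn": 0}]'

```text
time_s: 39.52
eef_pos: [0.5841, 0.0804, 0.1336]
eef_rot: [[-0.045, 0.999, -0.001], [0.999, 0.045, -0.0], [-0.0, -0.001, -1.0]]
contact_force: [0.2, -0.7, -1.5]
grip_width: 0.0288
gripper_force: 59.5
```

```bash
python3 - <<'E'
from h import *
go([.585,.0817,.0693])
E
```

```text
t 39.52 pos [0.5841 0.0804 0.1336] yaw 92.6 tilt [-1.e-04 -9.e-04 -1.e+00] w 0.0288 F 59.5 [ 0.2 -0.7 -1.5]
  to [0.585  0.0817 0.0693] d cm [0.13 0.1  6.43] |d| 6.44
```

Emit:
play_rows --increments '[{"claw": 0, "dx": 0.08, "dy": 0.06, "dz": 1.5, "turn": 0}, {"claw": 0, "dx": 0, "dy": 0, "dz": 1.5, "turn": 0}, {"claw": 0, "dx": 0, "dy": 0, "dz": 1.5, "turn": 0}, {"claw": 0, "dx": 0, "dy": 0, "dz": 0.8, "turn": 0}, {"claw": 0, "dx": 0, "dy": 0, "dz": 0.4, "turn": 0}, {"claw": 0, "dx": 0, "dy": 0, "dz": 0.3, "turn": 0}, {"claw": 0, "dx": 0, "dy": 0, "dz": 0, "turn": 0}, {"claw": 0, "dx": 0, "dy": 0, "dz": 0, "turn": 0}, {"claw": 0, "dx": 0, "dy": 0, "dz": 0, "turn": 0}]'

```text
time_s: 40.27
eef_pos: [0.5857, 0.0815, 0.0751]
eef_rot: [[-0.046, 0.999, 0.001], [0.999, 0.046, -0.0], [-0.0, 0.001, -1.0]]
contact_force: [-0.4, 0.5, -1.8]
grip_width: 0.0288
gripper_force: 59.6
```

Emit:
play_rows --increments '[{"claw": 0, "dx": 0, "dy": 0, "dz": 0.2, "turn": 0}, {"claw": 0, "dx": 0, "dy": 0, "dz": 0.2, "turn": 0}, {"claw": 0, "dx": 0, "dy": 0, "dz": 0.1, "turn": 0}, {"claw": 0, "dx": 0, "dy": 0, "dz": 0, "turn": 0}, {"claw": 0, "dx": 0, "dy": 0, "dz": 0, "turn": 0}]'

```text
time_s: 40.68
eef_pos: [0.5853, 0.0816, 0.0694]
eef_rot: [[-0.046, 0.999, 0.0], [0.999, 0.046, -0.0], [-0.0, 0.0, -1.0]]
contact_force: [0.1, -0.2, 0.2]
grip_width: 0.0284
gripper_force: 59.7
```

Emit:
play_rows --increments '[{"claw": 0.65, "dx": 0, "dy": 0, "dz": 0, "turn": 0}, {"claw": 0.65, "dx": 0, "dy": 0, "dz": 0, "turn": 0}, {"claw": 0.65, "dx": 0, "dy": 0, "dz": 0, "turn": 0}, {"claw": 0.65, "dx": 0, "dy": 0, "dz": 0, "turn": 0}, {"claw": 0.65, "dx": 0, "dy": 0, "dz": 0, "turn": 0}, {"claw": 0.65, "dx": 0, "dy": 0, "dz": -1.5, "turn": 0}, {"claw": 0.65, "dx": 0, "dy": 0, "dz": -2, "turn": 0}, {"claw": 0.65, "dx": 0, "dy": 0, "dz": -2, "turn": 0}, {"claw": 0.65, "dx": 0, "dy": 0, "dz": -2, "turn": 0}, {"claw": 0.65, "dx": 0, "dy": 0, "dz": -2, "turn": 0}, {"claw": 0.65, "dx": 0, "dy": 0, "dz": -2, "turn": 0}, {"claw": 0.65, "dx": 0, "dy": 0, "dz": -1.5, "turn": 0}, {"claw": 0.65, "dx": 0, "dy": 0, "dz": 0, "turn": 0}]'

```text
time_s: 41.77
eef_pos: [0.5868, 0.0815, 0.203]
eef_rot: [[-0.046, 0.999, 0.005], [0.999, 0.046, -0.001], [-0.001, 0.005, -1.0]]
contact_force: [1.0, 1.0, 0.4]
grip_width: 0.0556
gripper_force: 0.0
```

Emit:
play_rows --increments '[{"claw": 0.65, "dx": -2.3, "dy": -0.31, "dz": 0, "turn": 0}, {"claw": 0.65, "dx": -2.3, "dy": -0.31, "dz": 0, "turn": 0}, {"claw": 0.65, "dx": -2.3, "dy": -0.31, "dz": 0, "turn": 0}, {"claw": 0.65, "dx": -2.3, "dy": -0.31, "dz": 0, "turn": 0}, {"claw": 0.65, "dx": -2.3, "dy": -0.31, "dz": 0, "turn": 0}, {"claw": 0.65, "dx": -2.3, "dy": -0.31, "dz": 0, "turn": 0}, {"claw": 0.65, "dx": -2.3, "dy": -0.31, "dz": 0, "turn": 0}, {"claw": 0.65, "dx": -2.3, "dy": -0.31, "dz": 0, "turn": 0}, {"claw": 0.65, "dx": -2.3, "dy": -0.31, "dz": 0, "turn": 0}, {"claw": 0.65, "dx": -2.3, "dy": -0.31, "dz": 0, "turn": 0}, {"claw": 0.65, "dx": -2.3, "dy": -0.31, "dz": 0, "turn": 0}, {"claw": 0.65, "dx": -2.3, "dy": -0.31, "dz": 0, "turn": 0}, {"claw": 0.65, "dx": -2.3, "dy": -0.31, "dz": 0, "turn": 0}, {"claw": 0.65, "dx": -2.3, "dy": -0.31, "dz": 0, "turn": 0}, {"claw": 0.65, "dx": -2.3, "dy": -0.31, "dz": 0, "turn": 0}, {"claw": 0.65, "dx": -2.3, "dy": -0.31, "dz": 0, "turn": 0}, {"claw": 0.65, "dx": -2.3, "dy": -0.31, "dz": 0, "turn": 0}, {"claw": 0.65, "dx": -2.2, "dy": -0.31, "dz": 0, "turn": 0}, {"claw": 0.65, "dx": 0, "dy": 0, "dz": 0, "turn": 0}, {"claw": 0.65, "dx": 0, "dy": 0, "dz": 0, "turn": 0}]'

```text
time_s: 43.43
eef_pos: [0.5478, -0.3343, 0.1979]
eef_rot: [[-0.044, 0.999, -0.001], [0.999, 0.044, 0.001], [0.001, -0.001, -1.0]]
contact_force: [-0.1, -0.1, 0.4]
grip_width: 0.0556
gripper_force: 0.0
```

Emit:
play_rows --increments '[{"claw": 0.65, "dx": 0, "dy": 0, "dz": 0, "turn": 0}, {"claw": 0.65, "dx": 0, "dy": 0, "dz": 0, "turn": 0}]'

```text
time_s: 43.6
eef_pos: [0.5485, -0.3326, 0.1989]
eef_rot: [[-0.047, 0.999, -0.0], [0.999, 0.047, 0.0], [0.0, -0.0, -1.0]]
contact_force: [0.2, -0.2, 1.1]
grip_width: 0.0554
gripper_force: 0.0
```

```bash
python3 - <<'E'
from h import *
grab('wrist','w15'); grab('scene','s15')
for n,X,c in (('s15',[.585,.082,.122],((0,0,170),(180,60,255))),('s15',[.548,-.3335,.139],GREEN),('w15',[.548,-.3335,.139],GREEN)):
    p,b=blob(n,X,*c); print(n,p,b, atz(n,b[0],b[1],X[2]).round(4) if b else '')
print(blob('scene0',[.585,.082,.122],(0,0,170),(180,60,255)))
go([.5481,-.3335,.0825])
E
```

```text
s15 [325.4 213.5] (304.8, 223.0, 44, 64, 1339) [0.6248 0.073  0.122 ]
s15 [216.6  73.5] (217.0, 74.5, 13, 15, 151) [ 0.549  -0.3304  0.139 ]
w15 [315.9 204.4] (316.4, 202.6, 37, 38, 1126) [ 0.5483 -0.3319  0.139 ]
(array([325.4, 213.5]), (324.9, 239.0, 31, 36, 353))
t 43.7 pos [ 0.5487 -0.3326  0.1993] yaw 92.69 tilt [-1.e-04  1.e-04 -1.e+00] w 0.0554 F 0.0 [ 0.6 -0.3 -0.7]
  to [ 0.5481 -0.3335  0.0825] d cm [-0.08 -0.06 11.68] |d| 11.68
```

Emit:
play_rows --increments '[{"claw": 0.65, "dx": -0.05, "dy": -0.05, "dz": 2, "turn": 0}, {"claw": 0.65, "dx": 0, "dy": 0, "dz": 2, "turn": 0}, {"claw": 0.65, "dx": 0, "dy": 0, "dz": 2, "turn": 0}, {"claw": 0.65, "dx": 0, "dy": 0, "dz": 1.5, "turn": 0}, {"claw": 0.65, "dx": 0, "dy": 0, "dz": 1.5, "turn": 0}, {"claw": 0.65, "dx": 0, "dy": 0, "dz": 1.5, "turn": 0}, {"claw": 0.65, "dx": 0, "dy": 0, "dz": 1.1, "turn": 0}, {"claw": 0.65, "dx": 0, "dy": 0, "dz": 0, "turn": 0}, {"claw": 0.65, "dx": 0, "dy": 0, "dz": 0, "turn": 0}, {"claw": 0, "dx": 0, "dy": 0, "dz": 0, "turn": 0}, {"claw": 0, "dx": 0, "dy": 0, "dz": 0, "turn": 0}, {"claw": 0, "dx": 0, "dy": 0, "dz": 0, "turn": 0}, {"claw": 0, "dx": 0, "dy": 0, "dz": 0, "turn": 0}, {"claw": 0, "dx": 0, "dy": 0, "dz": 0, "turn": 0}]'

```text
time_s: 44.87
eef_pos: [0.5484, -0.3347, 0.0848]
eef_rot: [[-0.046, 0.999, 0.001], [0.999, 0.046, -0.002], [-0.002, 0.001, -1.0]]
contact_force: [-1.6, 0.0, 6.2]
grip_width: 0.0309
gripper_force: 59.5
```

Emit:
play_rows --increments '[{"claw": 0, "dx": 0, "dy": 0, "dz": -0.5, "turn": 0}, {"claw": 0, "dx": 0, "dy": 0, "dz": -1.2, "turn": 0}, {"claw": 0, "dx": 0, "dy": 0, "dz": -1.5, "turn": 0}, {"claw": 0, "dx": 0, "dy": 0, "dz": -1.5, "turn": 0}, {"claw": 0, "dx": 0, "dy": 0, "dz": -1.5, "turn": 0}, {"claw": 0, "dx": 0, "dy": 0, "dz": -0.8, "turn": 0}, {"claw": 0, "dx": 0, "dy": 0, "dz": 0, "turn": 0}]'

```text
time_s: 45.45
eef_pos: [0.5489, -0.3349, 0.156]
eef_rot: [[-0.046, 0.999, 0.003], [0.999, 0.046, -0.003], [-0.003, 0.003, -1.0]]
contact_force: [0.5, 0.3, -2.5]
grip_width: 0.0306
gripper_force: 59.6
```

Emit:
play_rows --increments '[{"claw": 0, "dx": 1, "dy": 0.18, "dz": 0, "turn": 0}, {"claw": 0, "dx": 2, "dy": 0.32, "dz": 0, "turn": 0}, {"claw": 0, "dx": 2, "dy": 0.32, "dz": 0, "turn": 0}, {"claw": 0, "dx": 2, "dy": 0.32, "dz": 0, "turn": 0}, {"claw": 0, "dx": 2, "dy": 0.32, "dz": 0, "turn": 0}, {"claw": 0, "dx": 2, "dy": 0.32, "dz": 0, "turn": 0}, {"claw": 0, "dx": 2, "dy": 0.32, "dz": 0, "turn": 0}, {"claw": 0, "dx": 2, "dy": 0.32, "dz": 0, "turn": 0}, {"claw": 0, "dx": 2, "dy": 0.32, "dz": 0, "turn": 0}, {"claw": 0, "dx": 2, "dy": 0.32, "dz": 0, "turn": 0}, {"claw": 0, "dx": 2, "dy": 0.32, "dz": 0, "turn": 0}, {"claw": 0, "dx": 2, "dy": 0.32, "dz": 0, "turn": 0}, {"claw": 0, "dx": 2, "dy": 0.32, "dz": 0, "turn": 0}, {"claw": 0, "dx": 2, "dy": 0.32, "dz": 0, "turn": 0}, {"claw": 0, "dx": 2, "dy": 0.32, "dz": 0, "turn": 0}, {"claw": 0, "dx": 2, "dy": 0.32, "dz": 0, "turn": 0}, {"claw": 0, "dx": 1.6, "dy": 0.32, "dz": 0, "turn": 0}, {"claw": 0, "dx": 0.8, "dy": 0.14, "dz": 0, "turn": 0}, {"claw": 0, "dx": 0, "dy": 0, "dz": 0, "turn": 0}, {"claw": 0, "dx": 0, "dy": 0, "dz": 0, "turn": 0}]'

```text
time_s: 47.12
eef_pos: [0.5864, 0.0023, 0.1525]
eef_rot: [[-0.047, 0.999, -0.001], [0.999, 0.047, -0.0], [-0.0, -0.001, -1.0]]
contact_force: [-0.1, -0.1, -2.5]
grip_width: 0.0302
gripper_force: 59.7
```

Emit:
play_rows --increments '[{"claw": 0, "dx": 0, "dy": 0, "dz": 0, "turn": 0}, {"claw": 0, "dx": 0, "dy": 0, "dz": 0, "turn": 0}]'

```text
time_s: 47.28
eef_pos: [0.5868, 0.0012, 0.153]
eef_rot: [[-0.045, 0.999, -0.0], [0.999, 0.045, -0.0], [-0.0, -0.0, -1.0]]
contact_force: [0.7, 0.0, -3.5]
grip_width: 0.0305
gripper_force: 59.7
```

```bash
python3 - <<'E'
from h import *
go([.5867,.0058,.0888])
E
```

```text
t 47.28 pos [0.5868 0.0012 0.153 ] yaw 92.57 tilt [-2.e-04 -3.e-04 -1.e+00] w 0.0305 F 59.7 [ 0.7  0.  -3.5]
  to [0.5867 0.0058 0.0888] d cm [0.46 0.01 6.42] |d| 6.43
```

Emit:
play_rows --increments '[{"claw": 0, "dx": 0.42, "dy": 0, "dz": 0.5, "turn": 0}, {"claw": 0, "dx": 0, "dy": 0, "dz": 1.5, "turn": 0}, {"claw": 0, "dx": 0, "dy": 0, "dz": 1.5, "turn": 0}, {"claw": 0, "dx": 0, "dy": 0, "dz": 1.2, "turn": 0}, {"claw": 0, "dx": 0, "dy": 0, "dz": 0.8, "turn": 0}, {"claw": 0, "dx": 0, "dy": 0, "dz": 0.4, "turn": 0}, {"claw": 0, "dx": 0, "dy": 0, "dz": 0.2, "turn": 0}, {"claw": 0, "dx": 0, "dy": 0, "dz": 0, "turn": 0}, {"claw": 0, "dx": 0, "dy": 0, "dz": 0, "turn": 0}, {"claw": 0, "dx": 0, "dy": 0, "dz": 0, "turn": 0}]'

```text
time_s: 48.12
eef_pos: [0.5873, 0.0062, 0.093]
eef_rot: [[-0.046, 0.999, 0.001], [0.999, 0.046, -0.0], [-0.0, 0.001, -1.0]]
contact_force: [0.7, -0.2, -3.4]
grip_width: 0.0305
gripper_force: 59.7
```

Emit:
play_rows --increments '[{"claw": 0, "dx": 0, "dy": 0, "dz": 0.2, "turn": 0}, {"claw": 0, "dx": 0, "dy": 0, "dz": 0.2, "turn": 0}, {"claw": 0, "dx": 0, "dy": 0, "dz": 0, "turn": 0}, {"claw": 0, "dx": 0, "dy": 0, "dz": 0, "turn": 0}]'

```text
time_s: 48.45
eef_pos: [0.5871, 0.0062, 0.0888]
eef_rot: [[-0.046, 0.999, 0.001], [0.999, 0.046, -0.0], [-0.0, 0.001, -1.0]]
contact_force: [0.1, 0.6, 1.5]
grip_width: 0.0307
gripper_force: 60.1
```

Contact as computed. Release, rise and back off toward the robot's right so the cameras see everything.

Emit:
play_rows --increments '[{"claw": 0.65, "dx": 0, "dy": 0, "dz": 0, "turn": 0}, {"claw": 0.65, "dx": 0, "dy": 0, "dz": 0, "turn": 0}, {"claw": 0.65, "dx": 0, "dy": 0, "dz": 0, "turn": 0}, {"claw": 0.65, "dx": 0, "dy": 0, "dz": 0, "turn": 0}, {"claw": 0.65, "dx": 0, "dy": 0, "dz": 0, "turn": 0}, {"claw": 0.65, "dx": 0, "dy": 0, "dz": -1.5, "turn": 0}, {"claw": 0.65, "dx": 0, "dy": 0, "dz": -2, "turn": 0}, {"claw": 0.65, "dx": 0, "dy": 0, "dz": -2, "turn": 0}, {"claw": 0.65, "dx": 0, "dy": 0, "dz": -2, "turn": 0}, {"claw": 0.65, "dx": 0, "dy": 0, "dz": -2, "turn": 0}, {"claw": 0.65, "dx": 0, "dy": 0, "dz": -2, "turn": 0}, {"claw": 0.65, "dx": 0, "dy": 0, "dz": -2, "turn": 0}, {"claw": 0.65, "dx": 0, "dy": 0, "dz": -2, "turn": 0}, {"claw": 0.65, "dx": 0, "dy": 0, "dz": 0, "turn": 0}]'

```text
time_s: 49.62
eef_pos: [0.5882, 0.006, 0.2477]
eef_rot: [[-0.046, 0.999, 0.006], [0.999, 0.046, -0.001], [-0.002, 0.006, -1.0]]
contact_force: [-0.0, -0.7, 1.2]
grip_width: 0.0553
gripper_force: 0.0
```

Emit:
play_rows --increments '[{"claw": 0.65, "dx": -2.5, "dy": -0.3, "dz": 0, "turn": 0}, {"claw": 0.65, "dx": -2.5, "dy": -0.3, "dz": 0, "turn": 0}, {"claw": 0.65, "dx": -2.5, "dy": -0.3, "dz": 0, "turn": 0}, {"claw": 0.65, "dx": -2.5, "dy": -0.3, "dz": 0, "turn": 0}, {"claw": 0.65, "dx": -2.5, "dy": -0.3, "dz": 0, "turn": 0}, {"claw": 0.65, "dx": -2.5, "dy": -0.3, "dz": 0, "turn": 0}, {"claw": 0.65, "dx": -2.5, "dy": -0.3, "dz": 0, "turn": 0}, {"claw": 0.65, "dx": -2.5, "dy": -0.3, "dz": 0, "turn": 0}, {"claw": 0.65, "dx": -2.5, "dy": -0.3, "dz": 0, "turn": 0}, {"claw": 0.65, "dx": -2.5, "dy": -0.3, "dz": 0, "turn": 0}, {"claw": 0.65, "dx": -2.5, "dy": -0.3, "dz": 0, "turn": 0}, {"claw": 0.65, "dx": -2.5, "dy": -0.3, "dz": 0, "turn": 0}, {"claw": 0.65, "dx": -2.5, "dy": -0.3, "dz": 0, "turn": 0}, {"claw": 0.65, "dx": -2.5, "dy": -0.3, "dz": 0, "turn": 0}, {"claw": 0.65, "dx": 0, "dy": 0, "dz": 0, "turn": 0}, {"claw": 0.65, "dx": 0, "dy": 0, "dz": 0, "turn": 0}, {"claw": 0.65, "dx": 0, "dy": 0, "dz": 0, "turn": 0}]'

```text
time_s: 51.03
eef_pos: [0.5608, -0.3447, 0.2427]
eef_rot: [[-0.046, 0.999, -0.0], [0.999, 0.046, 0.001], [0.001, -0.0, -1.0]]
contact_force: [-0.6, -0.3, 0.7]
grip_width: 0.0555
gripper_force: 0.0
```

```bash
python3 - <<'E'
from h import *
grab('scene','s16'); grab('top','t16'); go()
def match(a,b,box):  # displacement of the start patch in the final image
    A=cv2.imread(f'pics/{a}.png');B=cv2.imread(f'pics/{b}.png');x0,y0,x1,y1=box;T=A[y0:y1,x0:x1]
    S=B[y0-12:y1+12,x0-12:x1+12];r=cv2.matchTemplate(S,T,cv2.TM_CCOEFF_NORMED);_,v,_,l=cv2.minMaxLoc(r);return l[0]-12,l[1]-12,round(v,3)
for n,a,b,box in [('cap S','scene0','s16',(286,170,311,195)),('bottle S','scene0','s16',(283,172,318,222)),('flask S','scene0','s16',(314,204,342,256)),('cap T','top0','t16',(304,158,328,182)),('flask T','top0','t16',(262,164,297,202)),('collar T','top0','t16',(246,240,275,269)),('fit T','top0','t16',(362,241,382,261)),('fit S','scene0','s16',(312,136,331,156)),('collar S','scene0','s16',(378,200,406,226))]: print(n,match(a,b,box))
X=[.587,.0068,.143]
for n in('scene0','s16','top0','t16'): print(n,blob(n,X,*GREEN))
E
```

```text
t 51.13 pos [ 0.5611 -0.3442  0.2432] yaw 92.69 tilt [ 1.e-04  0.e+00 -1.e+00] w 0.0557 F 0.0 [-0.8  0.4 -0. ]
cap S (0, 1, 0.737)
bottle S (0, 0, 0.803)
flask S (0, 0, 0.999)
cap T (0, 0, 0.886)
flask T (0, 0, 0.937)
collar T (0, 0, 0.985)
fit T (0, 0, 0.772)
fit S (0, 0, 0.834)
collar S (0, 0, 0.992)
scene0 (array([297.6, 180.6]), (297.9, 180.9, 17, 18, 240))
s16 (array([297.6, 180.6]), (297.7, 180.8, 17, 19, 269))
top0 (array([314.2, 167.5]), (314.6, 168.4, 17, 18, 237))
t16 (array([314.2, 167.5]), (314.6, 168.2, 17, 18, 233))
```

Bottle and flask match their starting pictures to within 1 px, and the collar and fitting haven't moved. Handing in.

```bash
python3 -c "
from plant import env
print(env.sign_off())"
```

```text
the job is handed in; nothing more can be done
None
```

I handed the job in at about 51 s with no verdict returned: the large gauge is in the test seat, the small gauge is in the middle of the bay, the bottle and flask are upright on their starting spots, and the collar and fitting have not moved.

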